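Isolate, clear and re-tension the wafer conveyor

ROBOT

A 7-joint arm with a two-finger parallel gripper is mounted at the origin on the work surface. World frame = base frame: x ahead of the robot, y to its left, z up, the work surface at z = 0. Lengths are in m, angles in rad, forces in N, time in s.
With the tool pointing down it reaches from about 0.425 to 1.025 m from the base axis. Payload 9.4 kg.
Tool frame: the origin (TCP) lies on the mounting face of the last link; the fingertips stand 186 mm ahead of it and the grasp point (between the pads) lies 167 mm ahead of it (arm.finger_overhang is the distance from the TCP to the fingertips, in m); x points along the fingers, y is the direction in which the jaws open and shut, and the axes are right-handed (so a half turn about x gives the same grasp; the last joint's range is limited). The gripper opens to 93 mm and grips with 3 to 60 N. Pads are 15 mm wide; open, the fingers measure 128 mm over their backs; the gripper's body (75 mm by 188 mm) begins 65 mm behind the grasp point.
Start: joints at [-1.34, 0.599, -0.003, 1.599, 0.002, 0.943, -0.08], TCP at [0.22, 0.691, 0.405] pointing down, gripper open.
Joint ranges: [-2.57, 2.57], [-0.35, 1.97], [-1.29, 1.29], [0.11, 2.56], [-1.05, 4.19], [0.11, 1.86], [-2.63, 2.63]. Speed limits (rad/s): [2.22, 2.22, 3.01, 3.01, 3.14, 3.14, 3.14].

INTERFACE

Orientations are given as a unit quaternion [x, y, z, w].
In Python, from rig import arm gives the robot as it stands.
- The arm moves only by the tool step_arm, never from a script. Its argument "motion" is a list of rows, each a list of 5 numbers: the opening, from 0 (shut) to 1 (fully open), then the shift along the tool's x, y, z in m, then the turn about the tool's x in rad. In form: [[grip, x, y, z, twist], ...]. A call has 1 to 12 rows; each row shifts and turns the commanded pose from where the row before left it, along the tool's axes as they then stand; what a row does not reach is not made up. A row lasts 1/12 s, in which the tool goes at most 41.7 mm and 7.16 degrees, less where a joint would pass 70% of its speed; a pose out of reach is approached as far as the arm can. A call with a gripper value outside its range is refused whole. The fingers move at their own pace and stop on an object; "force" is the grip in N (left out, the last holds). Time passes only in rows, so rows that do not move let the fingers close. It gives the time, the measured TCP pose, the force and the opening at its end, in the units of the state.
- arm.read_state(): the state, without advancing time (a new reading comes with each control period).
- arm.get_image(name): name is "scene" or "top" or "wrist"; returns a dict with "frame" (480x640x3 uint8, blue, green, red), "z_map" (480x640 float32, m along the optical axis (not along the pixel's ray), 0 where there is no reading), "K" (3x3 intrinsics, pixels), "k1" (the pictures are not rectified: a ray, as slopes to the right and down, at radius r is drawn at 1 + k1 r^2 times it, then the intrinsics apply), "rvec" (rotation vector, rad) and "tvec" (3), from world to camera coordinates, as OpenCV has them. Camera axes: x right, y down, z forward; pixel columns grow to the right and rows downward; lengths in m; the calibration is good to about 2 mm. A picture is of the moment at which its call begins.
- arm.sign_off(): hands the job in, once; it reports no verdict.
The state is a dict: "time": time; "q": joint angles; "qd": joint speeds; "effort": joint torques, N m; "eef_pos": TCP position; "ee_rot": TCP orientation; "ft_force": force on the tool from outside, world axes, zero at the start; "wrist_torque": the same for the moment, N m; "finger_gap": finger opening in m.
Only numpy, scipy, OpenCV 4.12 (cv2) and the standard library are available. Lean on these libraries where they do the work, as an engineer would, in place of code of your own. Each camera call takes 0.05 s, during which the arm holds its last target.

TASK

Make the small conveyor safe before touching anything on it: turn the isolator handle fully to off, then swing its lockout hasp fully out and leave both so. Then clear every wafer off the belt and lay them flat in the empty low wooden tray next to the conveyor, and after that slide the belt-tension carriage fully home against its end stop and turn its black knob clockwise until the clutch has clearly slipped round (about an eighth of a turn past tight). Leave the tools and other things on the table where they are.

Things in the scene. Friction and masses are not known exactly. Their poses are not given: they have to be found in the camera images.
- isolator_grip (a point): Centre of the black bar handle of the rotary isolator, on top of a grey box (170 x 120 x 65 mm high, fixed to the table). The bar is 70 mm long (its own x), 16 mm wide (its own y), 30 mm tall; its centre is 92 mm above the table and it sits on a round boss of 26 mm radius whose top is 14 mm lower than this point. It turns about the vertical through this point; this frame turns with it.
- isolator (a joint): Angle of the isolator handle, rad: 0 = on (bar along the box's long side), 1.571 = off at its stop (a quarter turn anticlockwise seen from above). Stays where it is left; needs about 0.12 N m.
- hasp_tab (a point): Middle of the upright steel tab at the end of the lockout hasp, a flat arm on top of the same grey box. The tab is 8 mm thick (its own x, the direction it swings in), 22 mm wide (its own y, which points from the pivot to the tab) and 30 mm tall, its top 12 mm above this point; this point is 91 mm above the table. The frame turns with the hasp. The tab stands about 90 mm from the axis of the isolator handle.
- hasp_pivot (a point): Vertical pivot axis of the hasp, at the height of the tab's middle and 52 mm from it.
- hasp (a joint): Angle of the hasp, rad: 0 = folded in along the end of the box, 1.4 = swung fully out past the end of the box, at its stop. Turns clockwise seen from above as it swings out, i.e. the tab first moves along the +x of hasp_tab. Stays where it is left; needs about 0.06 N m.
- belt_mid (a point): Centre of the white belt surface of the small conveyor (fixed to the table), 54 mm above the table. Its y runs along the belt (300 mm), its x across it (200 mm) towards the tension rail. A 6 mm high lip runs along both long edges of the belt.
- carriage_tab (a point): Middle of the upright steel push tab on the belt-tension carriage, which rides on a rail beside the belt, on its far side from the robot. The tab is 12 mm thick (y), 34 mm wide (x), 34 mm tall; its middle is 80 mm above the table, its top 97 mm, and the carriage's upper face 65 mm. y of this frame is the direction in which the carriage slides towards its stop, the tall dark steel block at that end of the rail. The knob stands 92 mm from it along +y.
- carriage (a joint): Travel of the carriage, m: grows along +y of carriage_tab; 0.2 = hard against the end stop. It takes about 4 N to slide and stays where it is left.
- knob_mid (a point): Centre, half-way up, of the round black ribbed torque knob on the carriage: 40 mm diameter, 32 mm tall, vertical axis, 94 mm above the table. It travels with the carriage. The knob may be gripped in any direction.
- screw (a joint): How far the clamp screw below the knob has been run in, rad: grows clockwise seen from above, stops dead at 4.0 (it starts between 0 and 1). It takes about 0.03 N m to turn.
- knob (a joint): How far the knob has slipped round on the clamp screw, rad; 0 at the start. Below 0.2 N m knob and screw turn together; once the screw is at its stop, turning the knob further clockwise overcomes the 0.2 N m clutch and this value grows. Further slipping does no harm; turning the knob back (anticlockwise) runs the screw back out.
- tray_floor (a point): Centre of the inner floor of the open wooden tray (fixed to the table), 9 mm above the table. Inside 212 mm (x) by 172 mm (y), walls 9 mm thick, rim 34 mm above the table. The tray and the grey isolator box stand left and right of the conveyor; which is where changes.
- conveyor: The conveyor itself with rail and carriage; origin at table height under it.
- wafer1_mid (a point): Middle of a round golden-brown baked wafer, flat, 52 mm diameter, 14 mm thick, about 30 g, its axis being z; lying on the belt at the start. From two to four wafers are there; the others are absent.
- wafer2_mid (a point): Middle of a round golden-brown baked wafer, flat, 52 mm diameter, 14 mm thick, about 30 g, its axis being z; lying on the belt at the start.
- wafer3_mid (a point): Middle of a round golden-brown baked wafer, flat, 52 mm diameter, 14 mm thick, about 30 g, its axis being z; lying on the belt at the start.
- wafer4_mid (a point): Middle of a round golden-brown baked wafer, flat, 52 mm diameter, 14 mm thick, about 30 g, its axis being z; lying on the belt at the start.
- scraper: A spatula lying on the table (bystander, to be left alone); origin under it.
- tin: A plain steel can, 60 mm diameter, 90 mm tall (bystander, to be left alone); origin under it.
- test_disc: A plain steel disc, 60 mm diameter, 8 mm thick, lying on the table (bystander, to be left alone); origin under it.
- brush: A brush lying on the table (bystander, to be left alone); origin under it.
- spanner: A spanner lying on the table (bystander, to be left alone); origin under it.
- scoop_cup: An aluminium cup, 70 mm diameter, 70 mm tall (bystander, to be left alone); origin under it.
Things that resemble listed ones, but are neither listed nor needed, are in the scene too. What is shaped like the part that bears wafer3_mid but green or purple is not meant.

How it is judged:
By the outcome, as a careful person would: the job done as asked, in the order asked, and still so for the second after the job is handed in, with the robot touching nothing.
Of wafer1, wafer2, wafer3, wafer4 only 2 to 4 are there at a start; the rules pass over those that are not, and their reading is None.
At some moment in a run one of wafer1, wafer2, wafer3, wafer4 may be knocked a few centimetres aside while the robot is not near it.
Once in a run the grip may slacken for a moment while it holds something.
It also fails if it takes over 210 s, if anything falls off the work surface, if the arm or the gripper's body presses on something with over 40 N, if the wrist force passes 120 N, or if a joint passes its speed limit or range.

## Working session

There is one attempt and no reset: what is moved stays moved. The work goes in short steps, Python scripts to look and compute and a tool call to move; the robot and the scene stay as the last step left them, time stands still between calls to the robot, and variables do not carry over. Pictures are saved under pics/ and viewed, and the job is handed in when it is done.

Besides the shell and the picture viewer there is one more tool, called in YAML: its name, and indented under it one key for each argument. step_arm: Moves the arm, as the interface text tells. Its arguments: {"type":"object","properties":{"motion":{"type":"array"},"force":{"type":"number"}},"required":["motion"]}

```bash
ls; mkdir -p pics; python3 - <<'E'
from rig import arm
import cv2,numpy as np
s=arm.read_state()
for k,v in s.items(): print(k,np.round(v,4))
for n in ["scene","top","wrist"]:
    i=arm.get_image(n)
    cv2.imwrite(f"pics/{n}0.png",i["frame"]); print(n,i["K"],i["k1"],i["rvec"],i["tvec"])
    np.save(f"{n}0.npy",i,allow_pickle=True)
E
```

```text
pics
time 0.0
q [-1.3397  0.6002 -0.0026  1.6001  0.0018  0.9429 -0.0798]
qd [-0.0009  0.0006 -0.0011  0.0007 -0.0005 -0.0003  0.0015]
effort [-6.00000e-04 -7.65080e+01  1.49700e+00 -2.52339e+01 -5.25000e-02
  1.71000e-02  2.00000e-04]
eef_pos [0.2196 0.6907 0.4038]
ee_rot [ 0.1078  0.6988 -0.1089  0.6987]
ft_force [-0.4053  0.7222 -0.9771]
wrist_torque [-0.0059 -0.006   0.0185]
finger_gap 0.093
scene [[562.29334112   0.         322.3247944 ]
 [  0.         562.29334112 226.33697286]
 [  0.           0.           1.        ]] 0.05598373907655045 [ 2.19583427  0.56099723 -0.27142014] [-0.49606994 -0.10950595  1.33825682]
top [[602.88856747   0.         308.62822515]
 [  0.         602.88856747 235.1225135 ]
 [  0.           0.           1.        ]] -0.06959600061511022 [ 2.16188401 -2.15165668  0.15396914] [-3.68721337e-04  5.58595354e-01  1.33538209e+00]
wrist [[377.29885621   0.         322.81350779]
 [  0.         377.29885621 236.81673473]
 [  0.           0.           1.        ]] -0.05971942282591153 [-2.33209978 -1.70579616 -0.25349879] [-0.72373871 -0.03529851  0.39206383]
```

View pics/scene0.png

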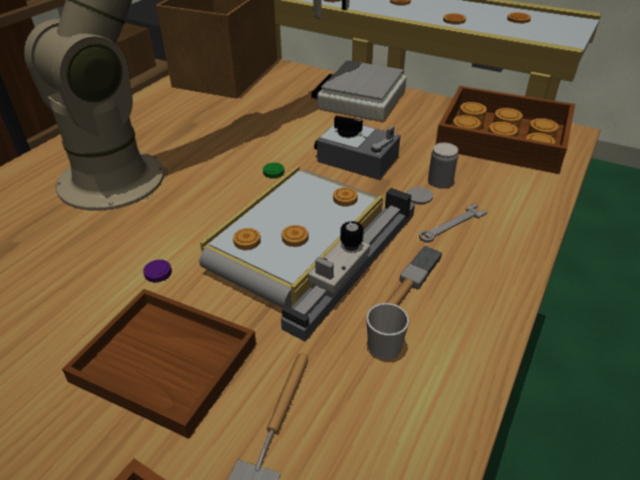

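View pics/top0.png

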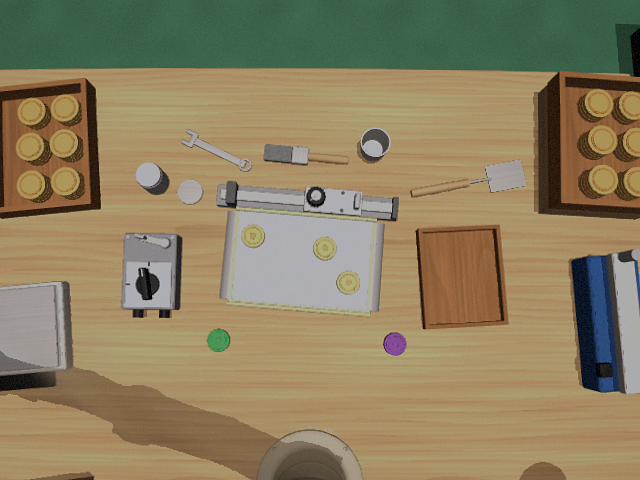

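View pics/wrist0.png

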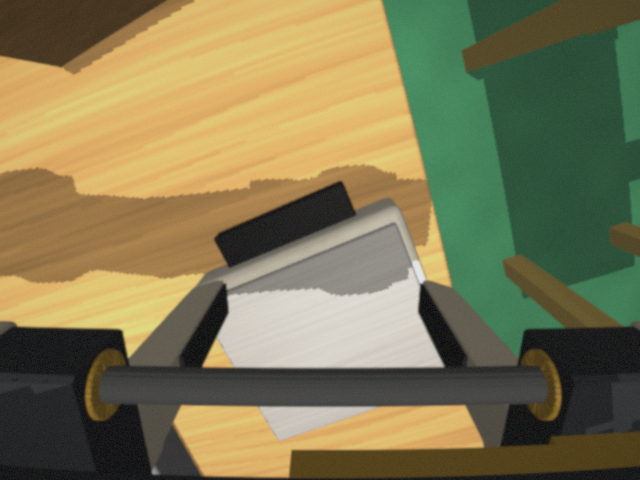

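```bash
cat > h.py <<'E'
import numpy as np, cv2
from scipy.spatial.transform import Rotation as R
def ray(im,u,v):
    K=im["K"];d=np.array([[(u-K[0,2])/K[0,0],(v-K[1,2])/K[1,1]]]);k=im["k1"]
    p=cv2.undistortPoints(np.array([[[u,v]]],float),np.array(K),np.array([k,0,0,0,0.]))[0,0]
    Rm=cv2.Rodrigues(np.array(im["rvec"],float))[0];t=np.array(im["tvec"],float).ravel()
    return -Rm.T@t, Rm.T@np.array([p[0],p[1],1.])
def plane(im,u,v,z):
    o,d=ray(im,u,v);return o+d*(z-o[2])/d[2]
def depth(im,u,v):
    o,d=ray(im,u,v);return o+d*im["z_map"][int(round(v)),int(round(u))]
def tri(a,pa,b,pb):
    o1,d1=ray(a,*pa);o2,d2=ray(b,*pb)
    s=np.linalg.lstsq(np.c_[d1,-d2],o2-o1,rcond=None)[0]
    p,q=o1+s[0]*d1,o2+s[1]*d2
    return (p+q)/2,np.linalg.norm(p-q)
def proj(im,P):
    return cv2.projectPoints(np.array(P,float).reshape(-1,1,3),np.array(im["rvec"],float),np.array(im["tvec"],float),np.array(im["K"]),np.array([im["k1"],0,0,0,0.]))[0][:,0]
def load(n): return np.load(n,allow_pickle=True).item()
def grasp(s):
    Rm=R.from_quat(s["ee_rot"]).as_matrix();return np.array(s["eef_pos"])+.167*Rm[:,0],Rm
def plan(s,tgt,jaw=None):
    """tgt grasp point world; jaw = world angle of jaw (y) axis (mod pi). prints tool shift BEFORE twist and twist"""
    g,Rm=grasp(s);sh=Rm.T@(np.array(tgt)-g)
    ja=np.arctan2(Rm[1,1],Rm[0,1]);tw=None
    if jaw is not None:
        dl=(jaw-ja+np.pi/2)%np.pi-np.pi/2
        tw=-dl   # tool x points down
    print("grasp",np.round(g,4),"xaxis",np.round(Rm[:,0],3),"jaw deg",round(np.degrees(ja),1))
    print("shift tool",np.round(sh,4),"twist",None if tw is None else round(tw,3),"(alt",None if tw is None else round(tw-np.sign(tw)*np.pi,3),")", "q7",round(s["q"][6],2))
E
python3 - <<'E'
from h import *
t=load("top0.npy");s=load("scene0.npy")
def crop(im,x0,x1,y0,y1,n):
    f=im["frame"][y0:y1,x0:x1];k=min(800/f.shape[1],600/f.shape[0]);cv2.imwrite(n,cv2.resize(f,None,fx=k,fy=k,interpolation=cv2.INTER_CUBIC));print(n,k)
crop(t,100,260,160,330,"pics/cA.png")
crop(t,210,410,170,320,"pics/cB.png")
crop(s,260,460,90,240,"pics/cC.png")
crop(s,190,430,160,340,"pics/cD.png")
E
```

```text
pics/cA.png 3.5294117647058822
pics/cB.png 4.0
pics/cC.png 4.0
pics/cD.png 3.3333333333333335
```

View pics/cA.png

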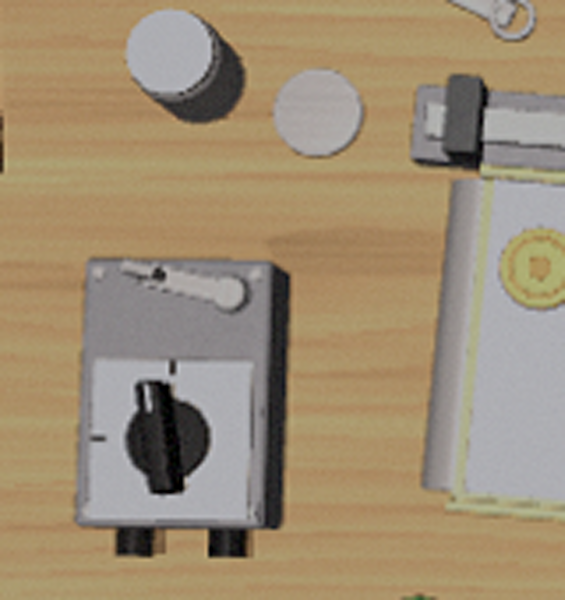

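View pics/cB.png

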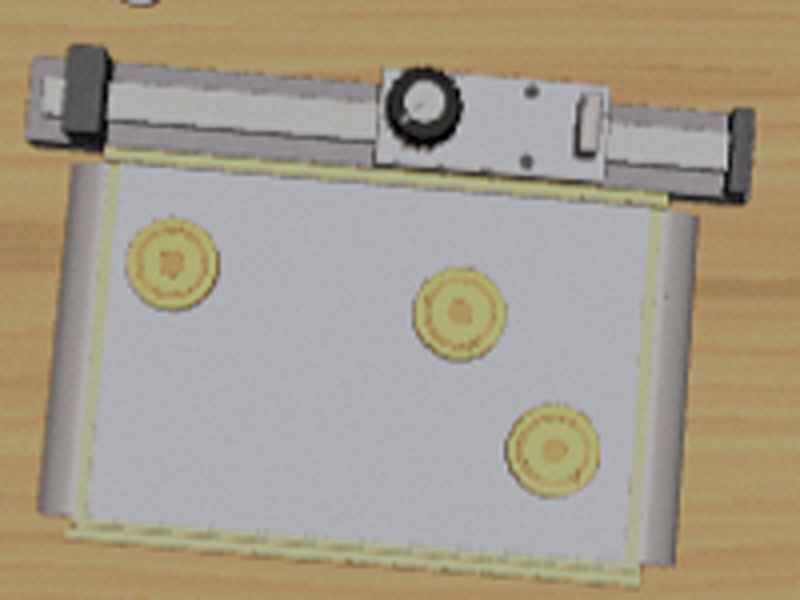

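View pics/cC.png

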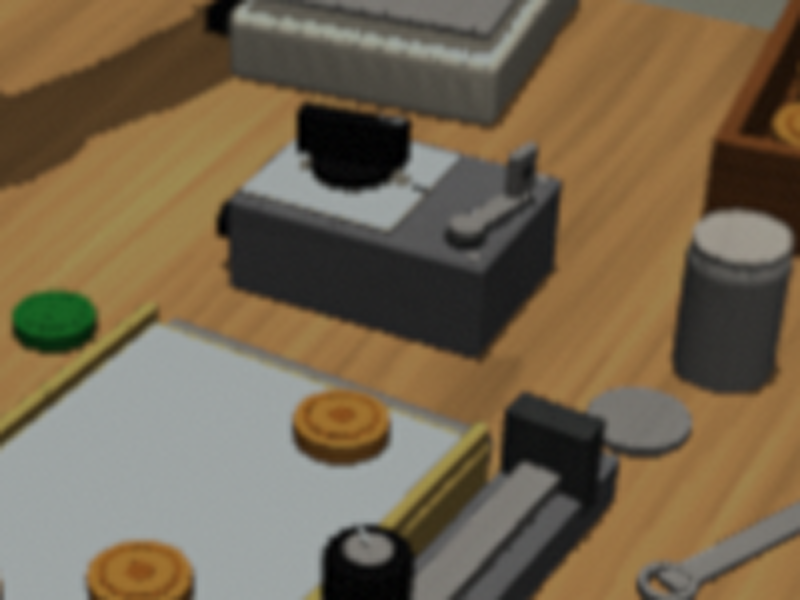

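View pics/cD.png

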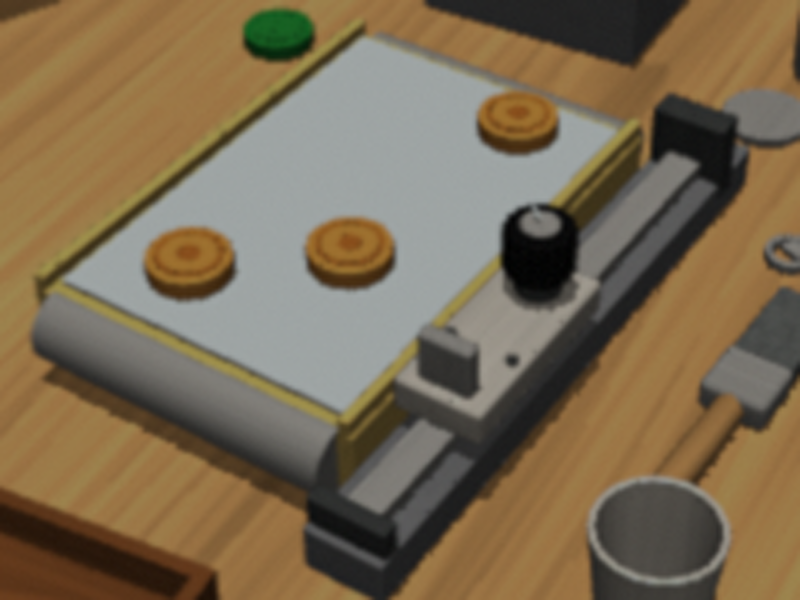

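```bash
cat >> h.py <<'E'
def cloud(im):
    K=np.array(im["K"]);g=np.stack(np.meshgrid(np.arange(640.),np.arange(480.)),-1).reshape(-1,1,2)
    p=cv2.undistortPoints(g,K,np.array([im["k1"],0,0,0,0.]))[:,0]
    z=im["z_map"].reshape(-1,1);c=np.c_[p*z,z];Rm=cv2.Rodrigues(np.array(im["rvec"],float))[0]
    P=(c-np.array(im["tvec"]).ravel())@Rm;P[z[:,0]==0]=np.nan;return P.reshape(480,640,3)
def blob(im,lo,hi,min_area=40):
    hsv=cv2.cvtColor(im["frame"],cv2.COLOR_BGR2HSV);m=cv2.inRange(hsv,lo,hi)
    m=cv2.morphologyEx(m,cv2.MORPH_CLOSE,np.ones((5,5)))
    n,l,st,c=cv2.connectedComponentsWithStats(m)
    return [(tuple(np.round(c[i],1)),st[i]) for i in range(1,n) if st[i][4]>min_area],l
E
python3 - <<'E'
from h import *
np.set_printoptions(suppress=True)
t=load("top0.npy");s=load("scene0.npy")
print("cams",ray(t,320,240)[0],ray(s,320,240)[0])
Ct,Cs=cloud(t),cloud(s)
def sel(C,box,zl,zh,n):
    x0,x1,y0,y1=box;Q=C[y0:y1,x0:x1].reshape(-1,3);Q=Q[(Q[:,2]>zl)&(Q[:,2]<zh)]
    c=Q.mean(0);w,V=np.linalg.eigh(np.cov((Q-c)[:,:2].T));a=np.degrees(np.arctan2(V[1,1],V[0,1]))
    print(n,len(Q),np.round(c,4),"ang",round(a%180,1),"ext",np.round(np.ptp((Q-c)[:,:2]@V,axis=0),4),"zmax",Q[:,2].max().round(4))
for C,b,n in((Ct,(120,182,225,320),"top"),(Cs,(310,410,110,180),"scene")):
    sel(C,b,.1,.115,n+" any>.1")
sel(Ct,(133,165,260,305),.098,.115,"bar top");sel(Cs,(330,368,112,140),.1,.115,"bar scene")
sel(Ct,(128,152,230,245),.092,.112,"tab top");sel(Cs,(380,398,123,142),.085,.112,"tab scene")
sel(Ct,(125,182,232,318),.055,.075,"box top")
print("hist z belt", Ct[200:310,230:380,2].ravel()[::997].round(3))
# wafers
for im,n,C in((t,"t",Ct),(s,"s",Cs)):
    B,_=blob(im,(8,100,90),(32,255,255))
    for c,st in B: 
        if 100<st[4]<1500: print(n,c,st[2:],C[int(c[1]),int(c[0])].round(4))
E
```

```text
cams [0.37623031 0.01462643 1.39768059] [ 0.97001223 -0.73221022  0.75627557]
top any>.1 283 [0.4554 0.3585 0.1063] ang 8.7 ext [0.0207 0.1436] zmax 0.1124
scene any>.1 171 [0.4543 0.357  0.1047] ang 9.3 ext [0.0242 0.1466] zmax 0.1096
bar top 262 [0.4438 0.3565 0.1064] ang 9.6 ext [0.0176 0.0701] zmax 0.1124
bar scene 150 [0.4417 0.355  0.1051] ang 9.2 ext [0.0236 0.0705] zmax 0.1096
tab top 41 [0.5458 0.3721 0.1018] ang 78.2 ext [0.0082 0.0221] zmax 0.1078
tab scene 59 [0.545  0.3704 0.0958] ang 76.3 ext [0.012  0.0247] zmax 0.1052
box top 3261 [0.4743 0.3509 0.0666] ang 4.5 ext [0.1248 0.1745] zmax 0.075
hist z belt [0.073 0.064 0.061 0.057 0.056 0.052 0.06  0.058 0.05  0.052 0.058 0.055
 0.069 0.051 0.052 0.055 0.062]
t (np.float64(253.2), np.float64(235.8)) [ 22  22 372] [0.5542 0.1264 0.0673]
t (np.float64(324.6), np.float64(248.2)) [ 22  23 359] [ 0.5255 -0.0316  0.0707]
t (np.float64(347.7), np.float64(282.3)) [ 23  22 323] [ 0.4504 -0.0822  0.0726]
s (np.float64(544.0), np.float64(6.7)) [115  17 372] [0.6547 1.5196 0.0648]
s (np.float64(453.4), np.float64(29.2)) [262  47 911] [0.4344 1.1622 0.0616]
s (np.float64(519.1), np.float64(16.0)) [ 23   7 133] [0.5978 1.3939 0.059 ]
s (np.float64(454.5), np.float64(17.0)) [ 22   7 132] [0.395  1.2913 0.0563]
s (np.float64(294.4), np.float64(233.6)) [ 26  18 365] [ 0.524  -0.0357  0.0711]
s (np.float64(246.2), np.float64(236.7)) [ 27  18 368] [ 0.4488 -0.0868  0.0711]
```

```bash
python3 - <<'E'
from h import *
np.set_printoptions(suppress=True)
from rig import arm
t=load("top0.npy");Ct=cloud(t)
def rect(box,zl,zh,n):
    x0,x1,y0,y1=box;Q=Ct[y0:y1,x0:x1].reshape(-1,3);Q=Q[(Q[:,2]>zl)&(Q[:,2]<zh)]
    print(n,len(Q),cv2.minAreaRect(Q[:,:2].astype(np.float32)*1000))
rect((115,190,225,325),.055,.075,"box")
for lab,px,z in(("pivot",(165.7,242.7),.075),("tin",(149,176),.09),("disc",(190,191.5),.008),("boxTL",(125,234.5),.065),("boxBL",(122.3,308.5),.065),("boxTR",(178,235),.065)):
    print(lab,plane(t,*px,z).round(4))
s=arm.read_state();plan(s,[.443,.356,.101],np.radians(99.5));
E
```

```text
box 3440 ((472.5983581542969, 356.96051025390625), (167.42333984375, 123.29568481445312), 0.09878989309072495)
pivot [0.5349 0.3189 0.075 ]
tin [0.6823 0.3584 0.09  ]
disc [0.6645 0.2814 0.008 ]
boxTL [0.5541 0.4136 0.065 ]
boxBL [0.3894 0.4127 0.065 ]
boxTR [0.5536 0.2942 0.065 ]
grasp [0.2196 0.6906 0.2371] xaxis [-0.    -0.001 -1.   ] jaw deg 72.4
shift tool [ 0.1364 -0.251   0.3143] twist -0.474 (alt 2.668 ) q7 -0.08
```

step_arm:
  motion:
    - [1, 0, -0.0209, 0.0262, 0]
    - [1, 0, -0.0209, 0.0262, 0]
    - [1, 0, -0.0209, 0.0262, 0]
    - [1, 0, -0.0209, 0.0262, 0]
    - [1, 0, -0.0209, 0.0262, 0]
    - [1, 0, -0.0209, 0.0262, 0]
    - [1, 0, -0.0209, 0.0262, 0]
    - [1, 0, -0.0209, 0.0262, 0]
    - [1, 0, -0.0209, 0.0262, 0]
    - [1, 0, -0.0209, 0.0262, 0]
    - [1, 0, -0.0209, 0.0262, 0]
    - [1, 0, -0.0209, 0.0262, 0]

```text
time: 1.15
eef_pos: [0.4439, 0.3552, 0.4047]
ee_rot: [0.108, 0.699, -0.108, 0.699]
ft_force: [0.6, -0.0, 0.3]
finger_gap: 0.093
```

step_arm:
  motion:
    - [1, 0, 0, 0, 0.12]
    - [1, 0, 0, 0, 0.12]
    - [1, 0, 0, 0, 0.12]
    - [1, 0, 0, 0, 0.12]
    - [1, 0, 0, 0, 0.12]
    - [1, 0, 0, 0, 0.12]
    - [1, 0, 0, 0, 0.12]
    - [1, 0, 0, 0, 0.12]
    - [1, 0, 0, 0, 0.12]
    - [1, 0, 0, 0, 0.12]
    - [1, 0, 0, 0, 0.12]

```text
time: 2.07
eef_pos: [0.4432, 0.3566, 0.4046]
ee_rot: [-0.515, -0.484, 0.516, -0.484]
ft_force: [0.3, 0.8, -0.1]
finger_gap: 0.0927
```

step_arm:
  motion:
    - [1, 0, 0, 0, 0.12]
    - [1, 0, 0, 0, 0.12]
    - [1, 0, 0, 0, 0.12]
    - [1, 0, 0, 0, 0.12]
    - [1, 0, 0, 0, 0.12]
    - [1, 0, 0, 0, 0.12]
    - [1, 0, 0, 0, 0.12]
    - [1, 0, 0, 0, 0.12]
    - [1, 0, 0, 0, 0.12]
    - [1, 0, 0, 0, 0.12]
    - [1, 0, 0, 0, 0.12]
    - [1, 0, 0, 0, 0]

```text
time: 3.07
eef_pos: [0.443, 0.357, 0.4044]
ee_rot: [-0.704, -0.066, 0.704, -0.067]
ft_force: [0.6, -0.0, 0.1]
finger_gap: 0.0933
```

```bash
python3 - <<'E'
from h import *
from rig import arm
i=arm.get_image("wrist");cv2.imwrite("pics/w1.png",i["frame"]);np.save("w1.npy",i)
s=arm.read_state();print(s["time"],s["q"]);plan(s,[.443,.356,.101],np.radians(99.5));
C=cloud(i);m=(C[...,2]>.098)&(C[...,2]<.115)&(abs(C[...,0]-.443)<.06)&(abs(C[...,1]-.356)<.06)
ys,xs=np.nonzero(m);print(len(xs),xs.mean(),ys.mean());Q=C[m];print(Q.mean(0),cv2.minAreaRect(Q[:,:2].astype(np.float32)*1000))
E
```

```text
3.1167 [-1.29100347  0.50696935  0.76006918  1.99281381 -0.47196121  0.82448718
 -1.63844699]
grasp [0.443  0.3568 0.2374] xaxis [-0.    -0.001 -1.   ] jaw deg -78.8
shift tool [0.1364 0.0007 0.0002] twist 0.03 (alt -3.111 ) q7 -1.64
1789 319.6232532140861 229.85019564002235
[0.44510963 0.35883587 0.10635795] ((443.3737487792969, 358.6012878417969), (69.65406799316406, 16.02992057800293), 9.802993774414062)
```

View pics/w1.png

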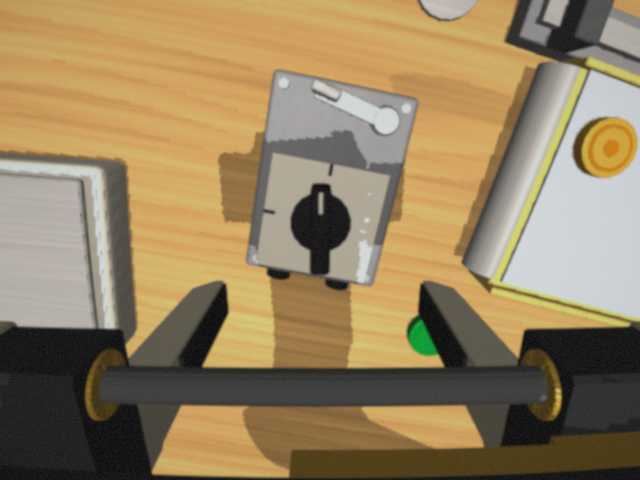

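step_arm:
  motion:
    - [1, 0.03, 0, 0, 0.03]
    - [1, 0.03, 0, 0, 0]
    - [1, 0.03, 0, 0, 0]
    - [1, 0.02, 0, 0, 0]
    - [1, 0.015, 0, 0, 0]
    - [1, 0.011, 0, 0, 0]
    - [0, 0, 0, 0, 0]
    - [0, 0, 0, 0, 0]
    - [0, 0, 0, 0, 0]
    - [0, 0, 0, 0, 0]
    - [0, 0, 0, 0, 0]
    - [0, 0, 0, 0, 0]
  force: 20

```text
time: 4.12
eef_pos: [0.4433, 0.3569, 0.2694]
ee_rot: [0.705, 0.058, -0.704, 0.058]
ft_force: [-0.3, -0.2, -0.7]
finger_gap: 0.0576
```

step_arm:
  motion:
    - [0, 0, 0, 0, 0]
    - [0, 0, 0, 0, 0]
    - [0, 0, 0, 0, 0]
    - [0, 0, 0, 0, 0]

```text
time: 4.45
eef_pos: [0.4433, 0.3567, 0.2687]
ee_rot: [0.705, 0.058, -0.705, 0.058]
ft_force: [0.9, -0.1, -0.8]
finger_gap: 0.0307
```

step_arm:
  motion:
    - [0, 0, 0, 0, 0]
    - [0, 0, 0, 0, 0]
    - [0, 0, 0, 0, 0]
    - [0, 0, 0, 0, 0]
    - [0, 0, 0, 0, -0.06]
    - [0, 0, 0, 0, -0.06]
    - [0, 0, 0, 0, -0.06]
    - [0, 0, 0, 0, -0.06]
    - [0, 0, 0, 0, -0.06]

```text
time: 5.2
eef_pos: [0.4429, 0.3587, 0.2687]
ee_rot: [0.688, 0.165, -0.688, 0.163]
ft_force: [-1.3, 8.4, -1.8]
finger_gap: 0.0161
```

step_arm:
  motion:
    - [0, 0, 0, 0, -0.1]
    - [0, 0, 0, 0, -0.1]
    - [0, 0, 0, 0, -0.1]
    - [0, 0, 0, 0, -0.1]
    - [0, 0, 0, 0, -0.1]
    - [0, 0, 0, 0, -0.1]
    - [0, 0, 0, 0, -0.1]
    - [0, 0, 0, 0, -0.1]
    - [0, 0, 0, 0, -0.1]

```text
time: 5.95
eef_pos: [0.4424, 0.3591, 0.2687]
ee_rot: [0.548, 0.449, -0.547, 0.447]
ft_force: [-4.0, 8.8, -3.2]
finger_gap: 0.0159
```

```bash
python3 - <<'E'
from h import *
from rig import arm
s=arm.read_state();print(s["time"],s["q"],s["ft_force"],s["wrist_torque"],s["finger_gap"]);plan(s,[.443,.356,.101],np.radians(0))
E
```

```text
5.95 [-0.93519439  0.61569724  0.22790956  2.07979593 -0.29525351  0.47448813
 -0.68403456] [-3.99472826  8.79458345 -3.16361761] [ 1.80554617  0.94193193 -0.16826606] 0.015864044461324483
grasp [0.4423 0.3595 0.1017] xaxis [-0.     0.003 -1.   ] jaw deg -11.5
shift tool [0.0007 0.0014 0.0033] twist -0.2 (alt 2.942 ) q7 -0.68
```

step_arm:
  motion:
    - [0, 0, 0, 0, -0.07]
    - [0, 0, 0, 0, -0.07]
    - [0, 0, 0, 0, -0.06]
    - [0, 0, 0, 0, -0.03]
    - [0, 0, 0, 0, -0.03]
    - [0, 0, 0, 0, -0.03]
    - [0, 0, 0, 0, 0]
    - [0, 0, 0, 0, 0]

```text
time: 6.62
eef_pos: [0.4424, 0.3585, 0.2687]
ee_rot: [0.479, 0.521, -0.478, 0.52]
ft_force: [-4.6, 7.7, -0.2]
finger_gap: 0.0166
```

```bash
python3 - <<'E'
from h import *
from rig import arm
s=arm.read_state();print(s["time"],s["q"],s["ft_force"],s["wrist_torque"],s["finger_gap"]);plan(s,[.443,.356,.101],np.radians(0))
E
```

```text
6.6167 [-0.88275808  0.60876137  0.15068066  2.07704136 -0.19712806  0.46791676
 -0.49853162] [-4.59653491  7.69708793 -0.24021111] [ 1.620679    1.03115036 -0.44901662] 0.01655431676495583
grasp [0.4422 0.359  0.1017] xaxis [-0.001  0.003 -1.   ] jaw deg 4.8
shift tool [0.0007 0.0006 0.003 ] twist 0.084 (alt -3.058 ) q7 -0.5
```

step_arm:
  motion:
    - [0.6, 0, 0, 0, 0]
    - [0.6, 0, 0, 0, 0]
    - [0.6, 0, 0, 0, 0]
    - [0.6, 0, 0, 0, 0]
    - [0.6, -0.02, 0, 0, 0]
    - [0.6, -0.04, 0, 0, 0]
    - [0.6, -0.04, 0, 0, 0]
    - [0.6, -0.02, 0, 0, 0]
    - [0.6, 0, 0, 0, 0]

```text
time: 7.37
eef_pos: [0.4444, 0.3567, 0.3933]
ee_rot: [0.482, 0.52, -0.476, 0.52]
ft_force: [0.2, -0.0, -0.1]
finger_gap: 0.0561
```

```bash
python3 - <<'E'
from h import *
from rig import arm
i=arm.get_image("wrist");cv2.imwrite("pics/w2.png",i["frame"])
s=arm.read_state();print(s["time"],s["finger_gap"],s["ft_force"])
C=cloud(i)
def rr(cx,cy,r,zl):
    m=(C[...,2]>zl)&(C[...,2]<.115)&(abs(C[...,0]-cx)<r)&(abs(C[...,1]-cy)<r)
    Q=C[m];print(len(Q),Q.mean(0),cv2.minAreaRect(Q[:,:2].astype(np.float32)*1000))
rr(.443,.357,.05,.098);rr(.546,.372,.022,.094)
plan(s,[.5455,.3715,.101],np.radians(-12))
E
```

```text
7.4167 0.05567396804206478 [-0.60721898 -0.22049876 -0.711551  ]
1942 [0.44237514 0.36078298 0.10644723] ((442.4187316894531, 359.0237121582031), (69.16374206542969, 15.966438293457031), 89.63892364501953)
382 [0.54494906 0.37438247 0.10122147] ((545.7339477539062, 373.57281494140625), (21.317651748657227, 8.444089889526367), 75.92451477050781)
grasp [0.4443 0.3571 0.224 ] xaxis [ 0.003  0.003 -1.   ] jaw deg 4.7
shift tool [ 0.1234  0.1016 -0.0056] twist 0.292 (alt -2.85 ) q7 -0.54
```

View pics/w2.png

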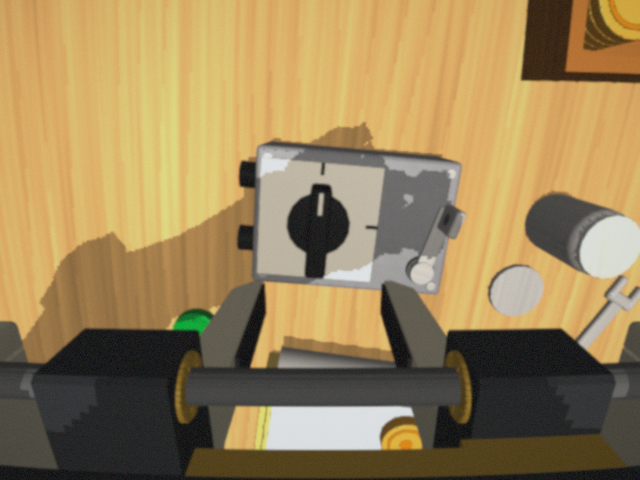

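step_arm:
  motion:
    - [0.25, 0, 0.03, -0.002, 0]
    - [0.25, 0, 0.035, -0.002, 0]
    - [0.25, 0, 0.0366, -0.002, 0]
    - [0.25, 0, 0, 0, 0.1]
    - [0.25, 0, 0, 0, 0.1]
    - [0.25, 0, 0, 0, 0.1]
    - [0.25, 0, 0, 0, 0]
    - [0.25, 0, 0, 0, 0]

```text
time: 8.08
eef_pos: [0.5438, 0.371, 0.3872]
ee_rot: [-0.55, -0.444, 0.551, -0.444]
ft_force: [-1.0, 0.9, 0.5]
finger_gap: 0.0231
```

```bash
python3 - <<'E'
from h import *
from rig import arm
s=arm.read_state();print(s["time"],s["q"],s["finger_gap"],s["ft_force"])
plan(s,[.5455,.372,.101],np.radians(-13))
E
```

```text
8.0833 [-0.88517607  0.55214431  0.30737288  1.79136238 -0.21520047  0.83319159
 -0.68879885] 0.02310956748676506 [-0.99903492  0.88376812  0.47080679]
grasp [0.5435 0.3707 0.2202] xaxis [-0.001 -0.002 -1.   ] jaw deg -12.3
shift tool [ 0.1192  0.0018 -0.0019] twist 0.013 (alt -3.129 ) q7 -0.69
```

step_arm:
  motion:
    - [0.25, 0.03, 0.002, -0.002, 0.01]
    - [0.25, 0.03, 0, 0, 0]
    - [0.25, 0.03, 0, 0, 0]
    - [0.25, 0.018, 0, 0, 0]
    - [0.25, 0.01, 0, 0, 0]
    - [0.25, 0, 0, 0, 0]
    - [0.25, 0, 0, 0, 0]

```text
time: 8.67
eef_pos: [0.5466, 0.3725, 0.2707]
ee_rot: [-0.553, -0.44, 0.553, -0.441]
ft_force: [-0.8, 0.2, 1.5]
finger_gap: 0.023
```

```bash
python3 - <<'E'
from h import *
from rig import arm
i=arm.get_image("wrist");cv2.imwrite("pics/w3.png",i["frame"])
s=arm.read_state();print(s["time"],s["q"],s["finger_gap"],s["ft_force"])
plan(s,[.5455,.372,.101],np.radians(-13))
E
```

```text
8.7167 [-0.84239346  0.6929277   0.2486222   1.86464355 -0.27539824  0.61616417
 -0.64915195] 0.0233905715085128 [-0.08574344  0.28973623  0.46578948]
grasp [0.547  0.3728 0.1046] xaxis [ 0.001  0.001 -1.   ] jaw deg -13.0
shift tool [ 0.0036 -0.0013  0.0011] twist 0.001 (alt -3.141 ) q7 -0.65
```

View pics/w3.png

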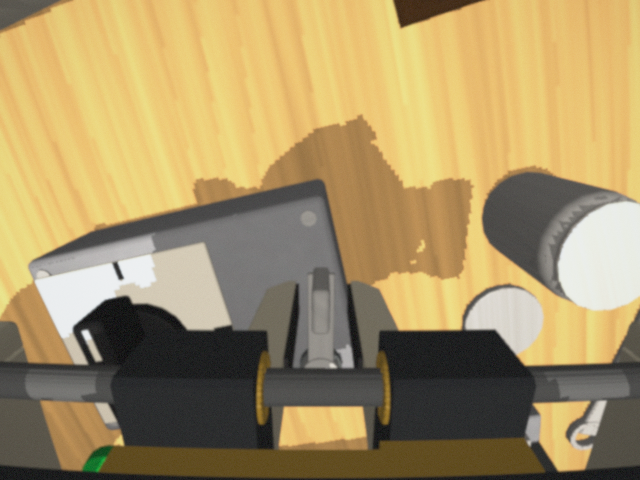

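step_arm:
  motion:
    - [0.25, 0.002, 0.007, 0, 0]
    - [0.25, 0, 0.0026, 0, 0.05]
    - [0.25, 0, 0.0052, 0, 0.1]
    - [0.25, 0, 0.0052, 0, 0.1]
    - [0.25, 0, 0.0052, 0, 0.1]
    - [0.25, 0, 0.0052, 0, 0.1]
    - [0.25, 0, 0.0052, 0, 0.1]
    - [0.25, 0, 0.0052, 0, 0.1]
    - [0.25, 0, 0.0052, 0, 0.1]
    - [0.25, 0, 0, 0, 0]

```text
time: 9.55
eef_pos: [0.5867, 0.3505, 0.27]
ee_rot: [0.677, 0.205, -0.676, 0.205]
ft_force: [1.4, -1.0, 0.4]
finger_gap: 0.023
```

```bash
python3 - <<'E'
from h import *
from rig import arm
i=arm.get_image("wrist");cv2.imwrite("pics/w4.png",i["frame"])
s=arm.read_state();print(s["time"],s["q"],s["finger_gap"],s["ft_force"],s["wrist_torque"])
g,Rm=grasp(s);print(Rm.T@s["ft_force"]);ja=np.arctan2(Rm[1,1],Rm[0,1]);
# expected tab pose for this jaw angle
a=ja+np.pi/2;plan(s,np.array([.5345,.319,.101])+.053*np.array([np.cos(a),np.sin(a),0]))
E
```

```text
9.6 [-0.90226496  0.7488079   0.45605453  1.82196924 -0.49376176  0.68356869
 -1.13803612] 0.02278234386100969 [ 0.61064245 -0.45707701  0.85280298] [-0.07527157  0.1449549   0.00481086]
[-0.85189986  0.72138463 -0.25089312]
grasp [0.5867 0.351  0.1028] xaxis [ 0.002  0.001 -1.   ] jaw deg -55.9
shift tool [ 0.0018 -0.0028  0.0082] twist None (alt None ) q7 -1.14
```

View pics/w4.png

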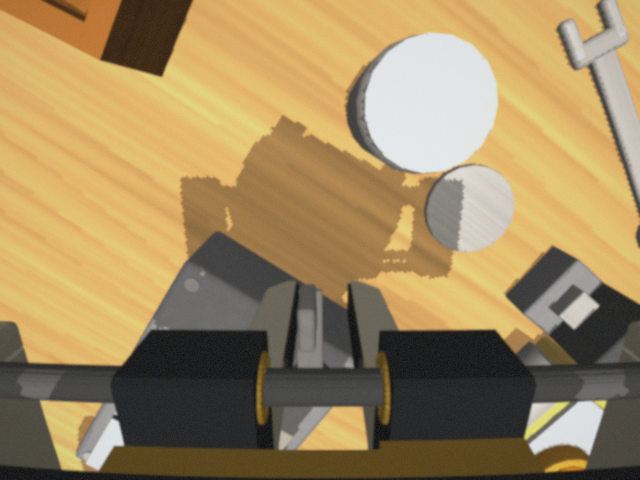

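step_arm:
  motion:
    - [0.25, 0, 0.005, 0.003, 0.1]
    - [0.25, 0, 0.005, 0.003, 0.1]
    - [0.25, 0, 0.0052, 0.002, 0.1]
    - [0.25, 0, 0.0052, 0, 0.1]
    - [0.25, 0, 0.003, 0, 0.03]
    - [0.25, 0, 0.003, 0, 0]
    - [0.25, 0, 0.003, 0, 0]
    - [0.25, 0, 0, 0, 0]

```text
time: 10.27
eef_pos: [0.5886, 0.3235, 0.2693]
ee_rot: [0.705, 0.063, -0.704, 0.059]
ft_force: [-1.3, 11.5, 0.0]
finger_gap: 0.0234
```

```bash
python3 - <<'E'
from h import *
from rig import arm
i=arm.get_image("wrist");cv2.imwrite("pics/w5.png",i["frame"])
s=arm.read_state();print(s["time"],s["q"],s["finger_gap"],s["ft_force"],s["wrist_torque"])
g,Rm=grasp(s);print(Rm.T@s["ft_force"]);ja=np.arctan2(Rm[1,1],Rm[0,1]);
a=ja+np.pi/2;plan(s,np.array([.5345,.319,.101])+.053*np.array([np.cos(a),np.sin(a),0]))
E
```

```text
10.3167 [-0.92940928  0.76367248  0.56138866  1.85506013 -0.61632448  0.70015593
 -1.40637815] 0.023098428102669565 [-1.3743233  10.29794185 -0.35141148] [ 2.50867958  0.35520701 -0.05048238]
[  0.40690642 -10.37914672  -0.40939145]
grasp [0.5886 0.3245 0.1023] xaxis [ 0.     0.005 -1.   ] jaw deg -80.1
shift tool [ 0.0013 -0.0038  0.0013] twist None (alt None ) q7 -1.41
```

View pics/w5.png

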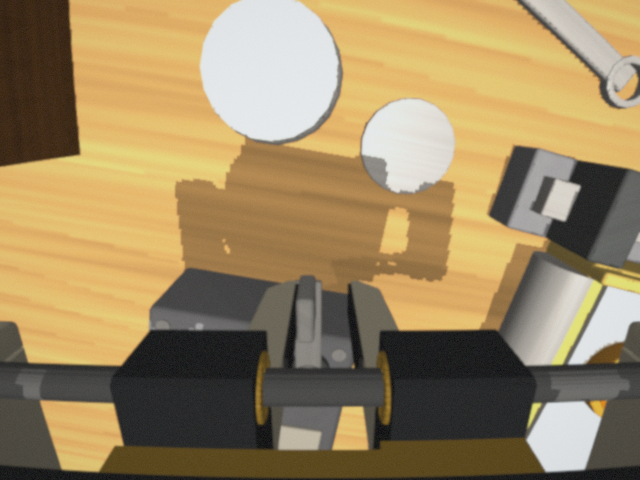

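step_arm:
  motion:
    - [0.25, 0, -0.005, 0, 0]
    - [0.25, -0.02, 0, 0, 0]
    - [0.25, -0.04, 0, 0, 0]
    - [0.25, -0.04, 0, 0, 0]
    - [0.25, -0.04, 0, 0, 0]
    - [1, -0.01, -0.03, 0.03, 0]
    - [1, 0, -0.03, 0.03, 0]
    - [1, 0, 0, 0, 0]
    - [1, 0, 0, 0, 0]

```text
time: 11.07
eef_pos: [0.5192, 0.3749, 0.4185]
ee_rot: [-0.704, -0.061, 0.705, -0.061]
ft_force: [0.6, -0.1, 0.3]
finger_gap: 0.0456
```

```bash
python3 - <<'E'
from h import *
from rig import arm
i=arm.get_image("wrist");cv2.imwrite("pics/w6.png",i["frame"])
t=arm.get_image("top");cv2.imwrite("pics/t6.png",t["frame"])
s=arm.read_state();print(s["time"],s["q"],s["finger_gap"])
for nm,C in(("w",cloud(i)),("t",cloud(t))):
  for cx,cy,r,zl in((.443,.358,.05,.098),(.587,.328,.03,.09)):
    m=(C[...,2]>zl)&(C[...,2]<.112)&(abs(C[...,0]-cx)<r)&(abs(C[...,1]-cy)<r)
    Q=C[m]
    if len(Q)>5: print(nm,len(Q),Q.mean(0),cv2.minAreaRect(Q[:,:2].astype(np.float32)*1000))
plan(s,[.5,-.01,.25],0)
E
```

```text
11.1667 [-1.17043514  0.573585    0.72744104  1.81827552 -0.46661976  0.92825241
 -1.63964684] 0.053208479910522986
w 1562 [0.4450529  0.35896661 0.10560233] ((443.3876647949219, 358.4060974121094), (70.17306518554688, 16.818931579589844), 89.85564422607422)
w 353 [0.58597011 0.33239505 0.10133767] ((585.92041015625, 331.528564453125), (21.636865615844727, 8.663447380065918), 8.071711540222168)
t 228 [0.44379359 0.35646663 0.1068618 ] ((443.81671142578125, 357.5091247558594), (13.372318267822266, 71.69152069091797), 0.48675158619880676)
t 50 [0.58474084 0.32907975 0.10082946] ((585.7776489257812, 330.5003662109375), (23.135799407958984, 9.705595016479492), 9.860879898071289)
grasp [0.5216 0.3724 0.2515] xaxis [ 0.001 -0.    -1.   ] jaw deg -80.5
shift tool [0.0016 0.3735 0.0847] twist -1.404 (alt 1.737 ) q7 -1.64
```

View pics/w6.png

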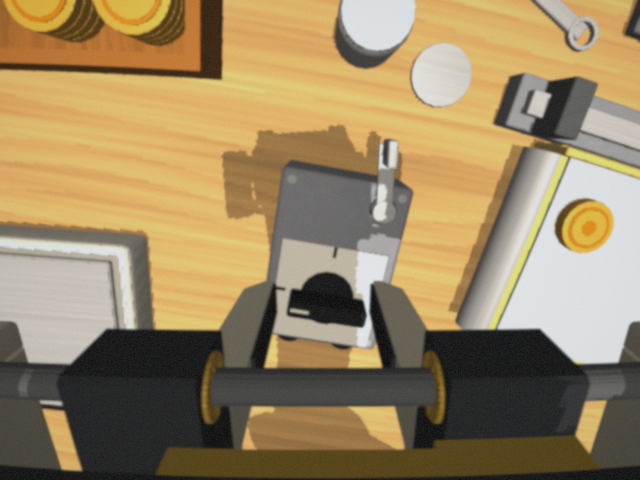

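View pics/t6.png

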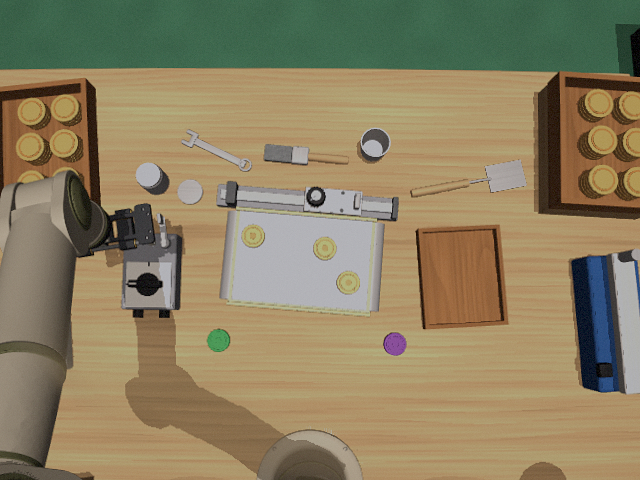

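```bash
python3 - <<'E'
from h import *
t=load("top0.npy");sc=load("scene0.npy")
C=cloud(t);Q=C[215:340,405:520].reshape(-1,3);m=(Q[:,2]>.026)&(Q[:,2]<.045)
print("rim",m.sum(),np.median(Q[m],0),cv2.minAreaRect(Q[m][:,:2].astype(np.float32)*1000))
print("floor z top",np.nanmedian(C[250:300,440:485,2]),"scene",np.nanmedian(cloud(sc)[340:380,130:190,2]))
for c in ((417,227),(500,226),(507,324),(424,328)): print(c,plane(t,*c,.034).round(4))
print("rim corner by two views",tri(t,(500,226),sc,(182,430)),tri(t,(417,227),sc,(254,340)))
for a,b in (((253.2,235.8),(345,195.5)),((324.6,248.2),(294.6,234.5)),((347.7,282.3),(246.5,237.5))): print("wafer",tri(t,a,sc,b))
w=C[215:310,235:375].reshape(-1,3);print("belt z",np.nanmedian(w[:,2]))
E
```

```text
rim 1615 [ 0.46942443 -0.35382205  0.03452487] ((467.00592041015625, -349.6060791015625), (229.93710327148438, 192.64175415039062), 3.2030086517333984)
floor z top 0.009820764838352609 scene 0.008852163525760223
(417, 227) [ 0.5792 -0.2465  0.034 ]
(500, 226) [ 0.5827 -0.4398  0.034 ]
(507, 324) [ 0.3583 -0.448   0.034 ]
(424, 328) [ 0.3496 -0.2582  0.034 ]
rim corner by two views (array([ 0.58302228, -0.44141946,  0.03004332]), np.float64(0.0007165802534268662)) (array([ 0.57847111, -0.25154063,  0.01961097]), np.float64(0.0073610822613215665))
wafer (array([0.5519171 , 0.12561102, 0.06636711]), np.float64(0.0013697471497248956))
wafer (array([ 0.52486979, -0.03357758,  0.06624586]), np.float64(0.0017206779498704942))
wafer (array([ 0.44926913, -0.08480531,  0.06624989]), np.float64(0.0020479591916946747))
belt z 0.05464533162650251
```

step_arm:
  motion:
    - [1, 0, 0.03, 0.002, 0]
    - [1, 0, 0.036, 0.002, 0]
    - [1, 0, 0.036, 0.002, 0]
    - [1, 0, 0.036, 0.002, 0]
    - [1, 0, 0.036, 0.002, 0]
    - [1, 0, 0.036, 0, 0]
    - [1, 0, 0.036, 0, 0.0]
    - [1, 0.02, 0, 0, 0.08]
    - [1, 0.03, 0, 0, 0.08]
    - [1, 0, 0, 0, 0]
    - [1, 0, 0, 0, 0]

```text
time: 12.08
eef_pos: [0.5518, 0.1271, 0.3676]
ee_rot: [-0.706, -0.001, 0.708, -0.002]
ft_force: [-0.3, 0.0, 0.7]
finger_gap: 0.0929
```

```bash
cat > w.py <<'E'
from h import *
from rig import arm
import sys
def wafers(im,name,show=True):
    B,l=blob(im,(8,100,90),(32,255,255));C=cloud(im)
    for c,st in B:
        P=plane(im,*c,.067);D=C[int(c[1]),int(c[0])]
        if abs(P[0]-.5)<.16 and abs(P[1])<.2: print(name,c,st[2:],"plane",P.round(4),"depth z",D[2].round(4))
if __name__=="__main__":
    n=sys.argv[1]
    i=arm.get_image("wrist");cv2.imwrite(f"pics/{n}.png",i["frame"]);wafers(i,"wrist")
    s=arm.read_state();print(s["time"],s["q"].round(2) if hasattr(s["q"],"round") else s["q"],s["finger_gap"],np.round(s["ft_force"],1))
    if len(sys.argv)>4: plan(s,[float(v) for v in sys.argv[2:5]],np.radians(float(sys.argv[5])))
E
python3 w.py w7 .553 .126 .0755 -90
```

```text
wrist (np.float64(277.9), np.float64(109.9)) [  640   368 86369] plane [0.6417 0.1581 0.067 ] depth z 0.0418
wrist (np.float64(320.2), np.float64(229.0)) [  65   65 3332] plane [0.554  0.1279 0.067 ] depth z 0.0696
wrist (np.float64(626.1), np.float64(257.8)) [ 30  92 133] plane [ 0.5304 -0.1255  0.067 ] depth z 0.0503
wrist (np.float64(515.8), np.float64(261.2)) [  65   61 3029] plane [ 0.5277 -0.0302  0.067 ] depth z 0.0687
wrist (np.float64(631.2), np.float64(302.4)) [ 24  69 797] plane [ 0.4893 -0.1413  0.067 ] depth z 0.0011
wrist (np.float64(559.2), np.float64(322.0)) [ 48  15 526] plane [ 0.4715 -0.0786  0.067 ] depth z 0.0688
wrist (np.float64(553.3), np.float64(388.5)) [ 20  60 462] plane [ 0.4016 -0.0881  0.067 ] depth z 0.2851
wrist (np.float64(306.5), np.float64(436.5)) [  334    72 16031] plane [0.3494 0.1404 0.067 ] depth z -0.0001
12.1333 [-0.81  0.55  0.72  2.03 -0.52  0.75 -1.33] 0.09292868564709454 [-0.1  0.8 -0. ]
grasp [0.552  0.1272 0.2016] xaxis [-0.001 -0.001 -1.   ] jaw deg -89.7
shift tool [ 0.1261  0.0011 -0.0011] twist 0.006 (alt -3.136 ) q7 -1.33
```

View pics/w7.png

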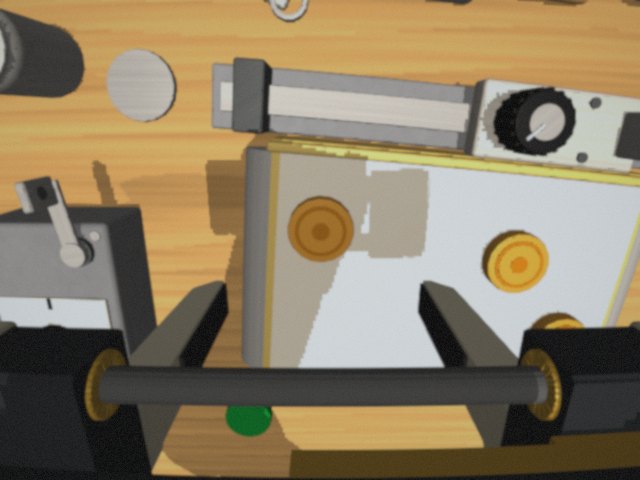

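```bash
python3 - <<'E'
from h import *
from rig import arm
i=arm.get_image("wrist");C=cloud(i)
for v in (215,230,245,290):
  print(v,[(u,C[v-2:v+3,u-1:u+2,2].mean().round(4),C[v,u,1].round(3)) for u in range(246,290,3)])
print([(v,C[v,380:400,2].mean().round(4),C[v,390,0].round(3)) for v in range(130,180,4)])
E
```

```text
215 [(246, np.float64(0.0241), np.float64(0.192)), (249, np.float64(0.042), np.float64(0.188)), (252, np.float64(0.0452), np.float64(0.185)), (255, np.float64(0.0469), np.float64(0.182)), (258, np.float64(0.0482), np.float64(0.18)), (261, np.float64(0.0488), np.float64(0.177)), (264, np.float64(0.0494), np.float64(0.174)), (267, np.float64(0.0495), np.float64(0.172)), (270, np.float64(0.0497), np.float64(0.169)), (273, np.float64(0.0497), np.float64(0.167)), (276, np.float64(0.0496), np.float64(0.165)), (279, np.float64(0.0539), np.float64(0.162)), (282, np.float64(0.0535), np.float64(0.159)), (285, np.float64(0.0535), np.float64(0.157)), (288, np.float64(0.0539), np.float64(0.154))]
230 [(246, np.float64(0.0253), np.float64(0.192)), (249, np.float64(0.0429), np.float64(0.189)), (252, np.float64(0.0455), np.float64(0.185)), (255, np.float64(0.0469), np.float64(0.183)), (258, np.float64(0.0485), np.float64(0.18)), (261, np.float64(0.049), np.float64(0.178)), (264, np.float64(0.0494), np.float64(0.175)), (267, np.float64(0.0495), np.float64(0.172)), (270, np.float64(0.0497), np.float64
[... 1561 characters left out ...]
4(0.161)), (285, np.float64(0.0536), np.float64(0.158)), (288, np.float64(0.0532), np.float64(0.156))]
[(130, np.float64(0.0297), np.float64(0.629)), (134, np.float64(0.0299), np.float64(0.625)), (138, np.float64(0.0299), np.float64(0.622)), (142, np.float64(0.0296), np.float64(0.619)), (146, np.float64(0.0023), np.float64(0.614)), (150, np.float64(0.0483), np.float64(0.614)), (154, np.float64(0.0594), np.float64(0.611)), (158, np.float64(0.0598), np.float64(0.608)), (162, np.float64(0.0595), np.float64(0.606)), (166, np.float64(0.0541), np.float64(0.602)), (170, np.float64(0.0541), np.float64(0.599)), (174, np.float64(0.054), np.float64(0.596)), (178, np.float64(0.0539), np.float64(0.592))]
```

step_arm:
  motion:
    - [0.8, 0.03, 0.0005, -0.0015, 0]
    - [0.8, 0.03, 0, 0, 0]
    - [0.8, 0.03, 0, 0, 0]
    - [0.8, 0.02, 0, 0, 0]
    - [0.8, 0.01, 0, 0, 0]
    - [0.8, 0.006, 0, 0, 0]
    - [0, 0, 0, 0, 0]
    - [0, 0, 0, 0, 0]
    - [0, 0, 0, 0, 0]
    - [0, 0, 0, 0, 0]
    - [0, 0, 0, 0, 0]
    - [0, 0, 0, 0, 0]
  force: 15

```text
time: 13.18
eef_pos: [0.5534, 0.128, 0.2434]
ee_rot: [0.708, 0.002, -0.706, 0.001]
ft_force: [-0.6, 0.0, 7.2]
finger_gap: 0.0515
```

```bash
python3 w.py w8 .5535 .127 .0755 -90
```

```text
wrist (np.float64(251.2), np.float64(139.9)) [  640   343 82767] plane [0.6292 0.1568 0.067 ] depth z 0.03
wrist (np.float64(322.9), np.float64(305.4)) [ 112  107 9207] plane [0.5554 0.1275 0.067 ] depth z 0.0693
wrist (np.float64(611.2), np.float64(332.3)) [  58   62 2194] plane [ 0.5398 -0.0143  0.067 ] depth z 0.0671
wrist (np.float64(190.0), np.float64(392.0)) [ 14  65 387] plane [0.5061 0.1945 0.067 ] depth z 0.1613
wrist (np.float64(455.4), np.float64(392.0)) [ 13  64 395] plane [0.5066 0.0604 0.067 ] depth z 0.1619
wrist (np.float64(242.1), np.float64(430.3)) [ 20  46 432] plane [0.482  0.1697 0.067 ] depth z 0.0502
wrist (np.float64(337.3), np.float64(452.0)) [152   7 258] plane [0.4675 0.1195 0.067 ] depth z 0.1678
13.2333 [-0.66  0.71  0.51  2.11 -0.72  0.5  -1.17] 0.05159812600627521 [-1.2  0.2  7.8]
grasp [0.5537 0.1281 0.0764] xaxis [ 0.002  0.001 -1.   ] jaw deg -89.8
shift tool [0.0009 0.0011 0.0002] twist 0.004 (alt -3.138 ) q7 -1.17
```

View pics/w8.png

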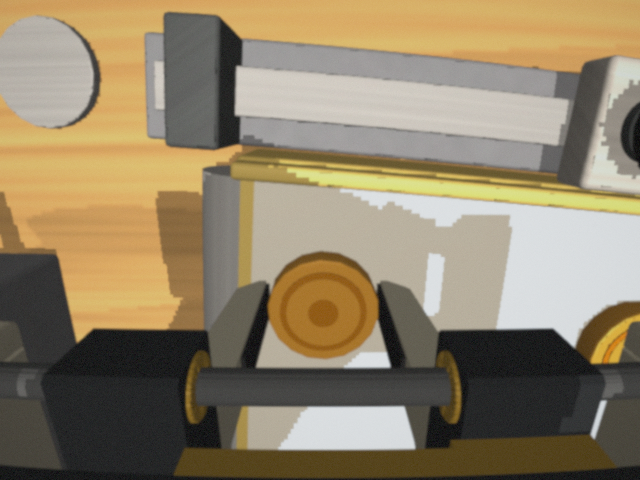

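step_arm:
  motion:
    - [0, 0, 0, 0, 0]
    - [0, -0.01, 0, 0, 0]
    - [0, -0.03, 0, 0, 0]
    - [0, -0.03, 0, 0, 0]
    - [0, -0.03, 0, 0, 0]
    - [0, -0.02, 0, 0, 0]
    - [0, 0, 0.02, 0, 0]
    - [0, 0, 0.035, 0, 0]
    - [0, 0, 0.035, 0, 0]
    - [0, 0, 0.035, 0, 0]
    - [0, 0, 0.035, 0.01, 0]
    - [0, 0, 0.035, 0.01, 0]

```text
time: 14.23
eef_pos: [0.5333, -0.0687, 0.3631]
ee_rot: [0.707, 0.001, -0.707, 0.002]
ft_force: [1.0, -0.5, -0.1]
finger_gap: 0.0519
```

step_arm:
  motion:
    - [0, 0, 0.035, 0, 0]
    - [0, 0, 0.035, 0, 0]
    - [0, 0, 0.035, 0, 0]
    - [0, 0, 0.035, 0, 0]
    - [0, 0, 0.035, 0, 0]
    - [0, 0, 0.035, 0, 0]
    - [0, 0, 0.035, 0, 0]
    - [0, 0, 0.035, 0, 0]
    - [0, 0, 0, 0, 0]
    - [0, 0, 0, 0, 0]

```text
time: 15.07
eef_pos: [0.5337, -0.3494, 0.3631]
ee_rot: [-0.707, 0.001, 0.707, -0.0]
ft_force: [0.2, 1.0, 0.5]
finger_gap: 0.0513
```

```bash
python3 w.py w9 .534 -.346 .0325 -90
```

```text
wrist (np.float64(27.4), np.float64(321.2)) [  52   56 1858] plane [ 0.4562 -0.0966  0.067 ] depth z 0.0683
15.1167 [ 0.09  0.62  0.63  1.87 -0.49  0.81 -0.59] 0.05153730416737623 [ 1.  -0.6  0.1]
grasp [ 0.5343 -0.3475  0.1957] xaxis [-0.  0. -1.] jaw deg -89.9
shift tool [ 0.1632 -0.0015  0.0002] twist 0.002 (alt -3.139 ) q7 -0.59
```

View pics/w9.png

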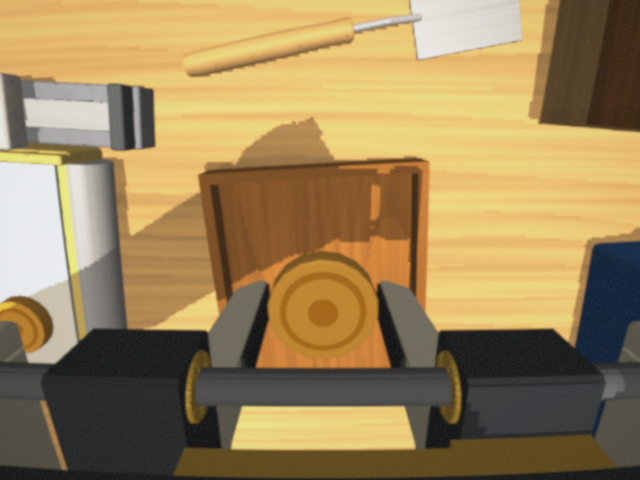

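step_arm:
  motion:
    - [0, 0.035, 0, 0, 0]
    - [0, 0.035, 0, 0, 0]
    - [0, 0.035, 0, 0, 0]
    - [0, 0.03, 0, 0, 0]
    - [0, 0.018, 0, 0, 0]
    - [0, 0.009, 0, 0, 0]
    - [0, 0, 0, 0, 0]
    - [0, 0, 0, 0, 0]
    - [0.72, 0, 0, 0, 0]
    - [0.72, 0, 0, 0, 0]
    - [0.72, 0, 0, 0, 0]

```text
time: 16.03
eef_pos: [0.5352, -0.3473, 0.2016]
ee_rot: [0.708, 0.001, -0.706, 0.002]
ft_force: [0.4, -0.0, -0.6]
finger_gap: 0.0652
```

step_arm:
  motion:
    - [0.72, 0, 0, 0, 0]
    - [0.72, -0.01, 0, 0, 0]
    - [0.72, -0.03, 0, 0, 0]
    - [0.72, -0.04, 0, 0, 0]
    - [0.8, -0.04, 0, 0, 0]
    - [0.8, -0.04, 0, 0, 0]
    - [0.8, 0, 0, 0, 0]

```text
time: 16.62
eef_pos: [0.5352, -0.3491, 0.3684]
ee_rot: [0.71, -0.001, -0.704, 0.003]
ft_force: [-0.2, -0.8, -0.1]
finger_gap: 0.0743
```

```bash
python3 w.py w10 .45 -.085 .0755 -90
python3 - <<'E'
from w import *
i=arm.get_image("top");cv2.imwrite("pics/t10.png",i["frame"]);wafers(i,"top")
E
```

```text
wrist (np.float64(26.2), np.float64(318.0)) [  55   48 1500] plane [ 0.4608 -0.0941  0.067 ] depth z 0.0691
wrist (np.float64(136.7), np.float64(388.6)) [ 18  69 496] plane [ 0.3906 -0.1827  0.067 ] depth z 0.2871
16.6667 [ 0.08  0.61  0.64  1.87 -0.5   0.81 -0.59] 0.07406529033336018 [ 0.4  1.2 -0.1]
grasp [ 0.5362 -0.3487  0.1982] xaxis [ 0.007 -0.004 -1.   ] jaw deg -89.8
shift tool [ 0.1212 -0.2644  0.0861] twist 0.003 (alt -3.138 ) q7 -0.59
top (np.float64(247.8), np.float64(232.7)) [   640    412 100590] plane [0.5593 0.1381 0.067 ] depth z 0.0531
top (np.float64(324.6), np.float64(248.0)) [ 22  23 354] plane [ 0.5259 -0.033   0.067 ] depth z 0.0696
```

View pics/w10.png

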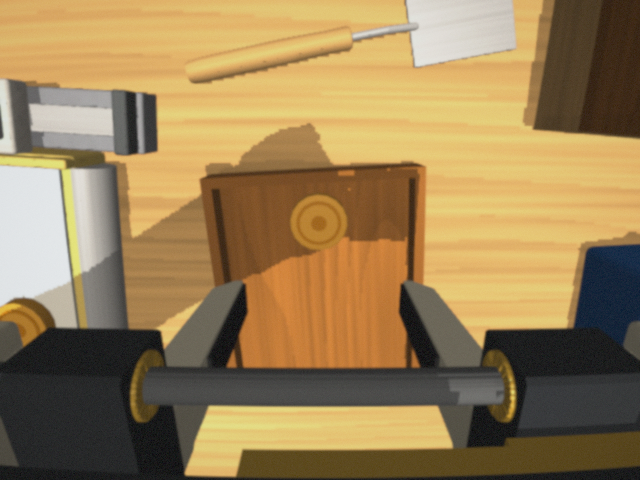

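View pics/t10.png

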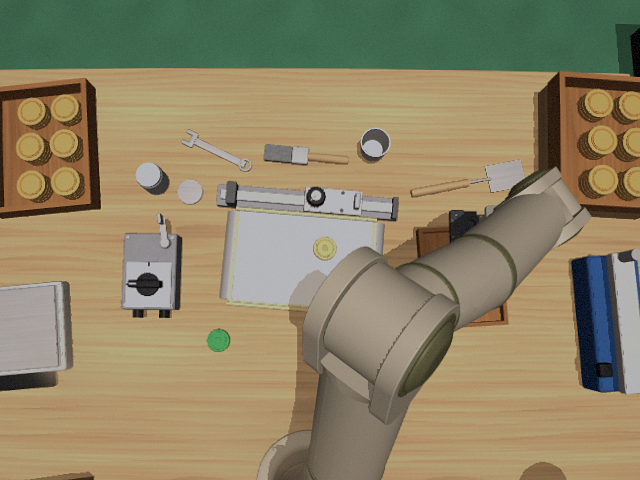

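step_arm:
  motion:
    - [0.85, 0, -0.03, 0.001, 0]
    - [0.85, 0, -0.035, 0.001, 0]
    - [0.85, 0, -0.035, 0.001, 0]
    - [0.85, 0, -0.035, 0.001, 0]
    - [0.85, 0, -0.035, 0.001, 0]
    - [0.85, 0, -0.035, 0.001, 0]
    - [0.85, 0, -0.035, 0.001, 0]
    - [0.85, 0, -0.035, 0.001, 0]
    - [0.85, 0, -0.035, 0.002, 0]
    - [0.85, 0, -0.005, 0, 0]
    - [0.85, 0, 0, 0, 0]

```text
time: 17.63
eef_pos: [0.5233, -0.0294, 0.3591]
ee_rot: [-0.706, -0.003, 0.708, -0.003]
ft_force: [-0.3, -1.2, -0.0]
finger_gap: 0.0788
```

```bash
python3 w.py w11 .5255 -.032 .0755 -90
```

```text
wrist (np.float64(381.7), np.float64(141.6)) [  640   352 82896] plane [ 0.5921 -0.0707  0.067 ] depth z 0.0533
wrist (np.float64(326.4), np.float64(230.2)) [  68   67 3532] plane [ 0.527  -0.0326  0.067 ] depth z 0.0692
wrist (np.float64(384.6), np.float64(319.9)) [  56   60 2517] plane [ 0.4515 -0.0807  0.067 ] depth z 0.0697
wrist (np.float64(251.2), np.float64(364.1)) [ 71   7 149] plane [0.408 0.03  0.067] depth z 0.0503
wrist (np.float64(122.4), np.float64(395.6)) [ 10  51 236] plane [0.3713 0.1484 0.067 ] depth z 0.2776
17.6833 [-0.53  0.51  0.7   2.13 -0.52  0.68 -1.04] 0.07879784473215072 [ 0.4 -0.4  0.1]
grasp [ 0.5231 -0.0315  0.1925] xaxis [-0.002 -0.    -1.   ] jaw deg -89.7
shift tool [ 0.117   0.0005 -0.0026] twist 0.006 (alt -3.136 ) q7 -1.04
```

View pics/w11.png

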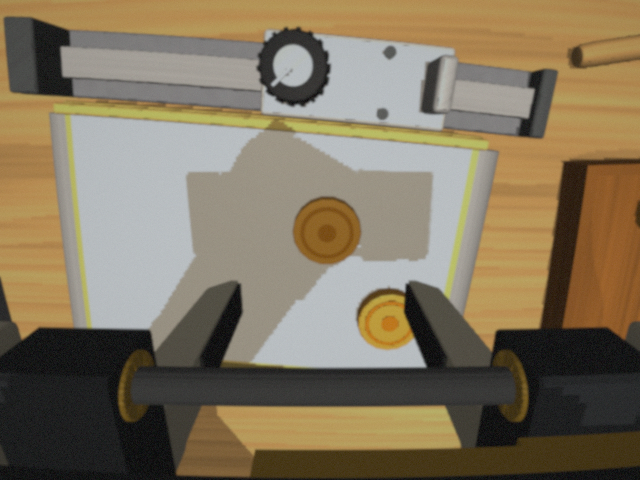

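step_arm:
  motion:
    - [0.8, 0.03, 0.001, -0.003, 0]
    - [0.8, 0.03, 0, 0, 0]
    - [0.8, 0.03, 0, 0, 0]
    - [0.8, 0.015, 0, 0, 0]
    - [0.8, 0.011, 0, 0, 0]
    - [0.8, 0, 0, 0, 0]
    - [0, 0, 0, 0, 0]
    - [0, 0, 0, 0, 0]
    - [0, 0, 0, 0, 0]
    - [0, 0, 0, 0, 0]
    - [0, 0, 0, 0, 0]
    - [0, 0, 0, 0, 0]

```text
time: 18.68
eef_pos: [0.5268, -0.0333, 0.245]
ee_rot: [0.708, 0.001, -0.707, 0.001]
ft_force: [-0.4, -0.9, 6.0]
finger_gap: 0.0513
```

```bash
python3 w.py w12 .526 -.033 .0755 -90
```

```text
wrist (np.float64(155.6), np.float64(0.7)) [ 52   3 105] plane [0.6547 0.03   0.067 ] depth z 0.0002
wrist (np.float64(595.2), np.float64(21.6)) [ 148   55 4219] plane [ 0.6498 -0.1403  0.067 ] depth z -0.0003
wrist (np.float64(439.4), np.float64(199.2)) [  640   262 30250] plane [ 0.5782 -0.0836  0.067 ] depth z 0.0542
wrist (np.float64(322.7), np.float64(304.8)) [ 110  106 9034] plane [ 0.5283 -0.0339  0.067 ] depth z 0.0684
wrist (np.float64(189.7), np.float64(393.4)) [ 13  60 322] plane [0.4773 0.034  0.067 ] depth z 0.1629
wrist (np.float64(456.0), np.float64(394.7)) [ 11  60 316] plane [ 0.4769 -0.1024  0.067 ] depth z 0.1632
wrist (np.float64(597.7), np.float64(418.8)) [ 17  40 278] plane [ 0.4579 -0.1842  0.067 ] depth z -0.0006
wrist (np.float64(391.5), np.float64(430.5)) [  48   46 1749] plane [ 0.454  -0.0706  0.067 ] depth z 0.0689
18.7333 [-0.36  0.67  0.47  2.2  -0.73  0.43 -0.87] 0.05154860367399401 [-0.4 -1.1  7.2]
grasp [ 0.5271 -0.0333  0.078 ] xaxis [ 0.001 -0.    -1.   ] jaw deg -89.8
shift tool [ 0.0025 -0.0004  0.0011] twist 0.004 (alt -3.138 ) q7 -0.87
```

step_arm:
  motion:
    - [0, 0, 0, 0, 0]
    - [0, -0.01, 0, 0, 0]
    - [0, -0.03, 0, 0, 0]
    - [0, -0.03, 0, 0, 0]
    - [0, -0.03, 0, 0, 0]
    - [0, -0.02, 0, 0, 0]
    - [0, 0, 0.02, 0.01, 0]
    - [0, 0, 0.035, 0.01, 0]
    - [0, 0, 0.035, 0.01, 0]
    - [0, 0, 0.035, 0.01, 0]
    - [0, 0, 0.035, 0.01, 0]
    - [0, 0, 0.035, 0.01, 0]

```text
time: 19.73
eef_pos: [0.4665, -0.2296, 0.3651]
ee_rot: [0.707, 0.002, -0.707, 0.002]
ft_force: [1.3, -0.1, -0.7]
finger_gap: 0.0515
```

step_arm:
  motion:
    - [0, 0, 0.03, 0, 0]
    - [0, 0, 0.03, 0, 0]
    - [0, 0, 0.03, 0, 0]
    - [0, 0, 0.03, 0, 0]
    - [0, 0, 0, 0, 0]
    - [0, 0, 0, 0, 0]
    - [0, 0, 0, 0, 0]

```text
time: 20.32
eef_pos: [0.4677, -0.3477, 0.3645]
ee_rot: [-0.707, -0.002, 0.707, -0.001]
ft_force: [0.2, -0.3, 0.2]
finger_gap: 0.0515
```

```bash
python3 w.py w13 .467 -.349 .034 -90
```

```text
wrist (np.float64(16.3), np.float64(252.8)) [  39   61 1920] plane [ 0.4507 -0.0986  0.067 ] depth z 0.0683
20.3667 [ 0.11  0.55  0.65  2.   -0.49  0.75 -0.51] 0.05110981086743789 [ 0.7  0.2 -0.3]
grasp [ 0.4679 -0.3471  0.1974] xaxis [-0.     0.001 -1.   ] jaw deg -89.7
shift tool [0.1634 0.0021 0.0008] twist 0.005 (alt -3.137 ) q7 -0.51
```

View pics/w13.png

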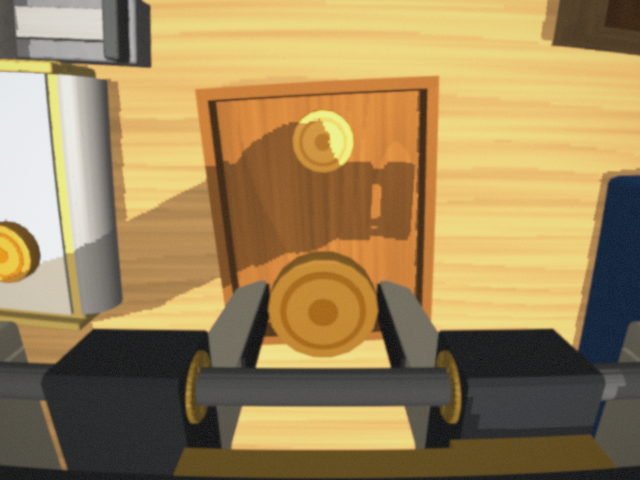

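step_arm:
  motion:
    - [0, 0.035, 0.002, 0, 0]
    - [0, 0.035, 0, 0, 0]
    - [0, 0.035, 0, 0, 0]
    - [0, 0.03, 0, 0, 0]
    - [0, 0.018, 0, 0, 0]
    - [0, 0.01, 0, 0, 0]
    - [0, 0, 0, 0, 0]
    - [0, 0, 0, 0, 0]
    - [0.72, 0, 0, 0, 0]
    - [0.72, 0, 0, 0, 0]
    - [0.72, 0, 0, 0, 0]
    - [0.72, 0, 0, 0, 0]

```text
time: 21.37
eef_pos: [0.4681, -0.3504, 0.2022]
ee_rot: [0.708, 0.001, -0.707, 0.002]
ft_force: [-0.1, 0.5, -0.0]
finger_gap: 0.0665
```

step_arm:
  motion:
    - [0.72, -0.01, 0, 0, 0]
    - [0.72, -0.03, 0, 0, 0]
    - [0.72, -0.04, 0, 0, 0]
    - [0.8, -0.04, 0, 0, 0]
    - [0.85, -0.04, 0, 0, 0]
    - [0.85, 0, -0.035, 0, 0]
    - [0.85, 0, -0.035, 0.002, 0]
    - [0.85, 0, -0.035, 0.003, 0]
    - [0.85, 0, -0.035, 0.003, 0]
    - [0.85, 0, -0.035, 0.003, 0]
    - [0.85, 0, -0.035, 0.003, 0]
    - [0.85, 0, -0.035, 0.002, 0]

```text
time: 22.37
eef_pos: [0.4501, -0.1042, 0.3621]
ee_rot: [0.707, 0.001, -0.707, 0.001]
ft_force: [1.8, 0.4, -0.7]
finger_gap: 0.0789
```

step_arm:
  motion:
    - [0.85, 0, -0.02, 0.001, 0]
    - [0.85, 0, 0, 0, 0]
    - [0.85, 0, 0, 0, 0]

```text
time: 22.62
eef_pos: [0.4498, -0.0846, 0.3619]
ee_rot: [0.707, 0.002, -0.707, 0.002]
ft_force: [0.2, -0.2, -0.2]
finger_gap: 0.079
```

```bash
python3 w.py w14 .451 -.083 .0755 -90
```

```text
wrist (np.float64(478.7), np.float64(181.7)) [  640   369 80819] plane [ 0.4916 -0.1998  0.067 ] depth z 0.0009
wrist (np.float64(92.2), np.float64(299.0)) [ 206  210 9323] plane [0.3937 0.1045 0.067 ] depth z -0.0008
wrist (np.float64(321.8), np.float64(233.7)) [  67   66 3434] plane [ 0.4509 -0.0843  0.067 ] depth z 0.0689
22.6667 [-0.46  0.43  0.73  2.27 -0.51  0.6  -0.91] 0.07891043354561532 [ 0.3 -0.3 -0.3]
grasp [ 0.45   -0.0856  0.1949] xaxis [ 0.001  0.    -1.   ] jaw deg -89.7
shift tool [ 0.1194 -0.0026 -0.0009] twist 0.005 (alt -3.137 ) q7 -0.91
```

View pics/w14.png

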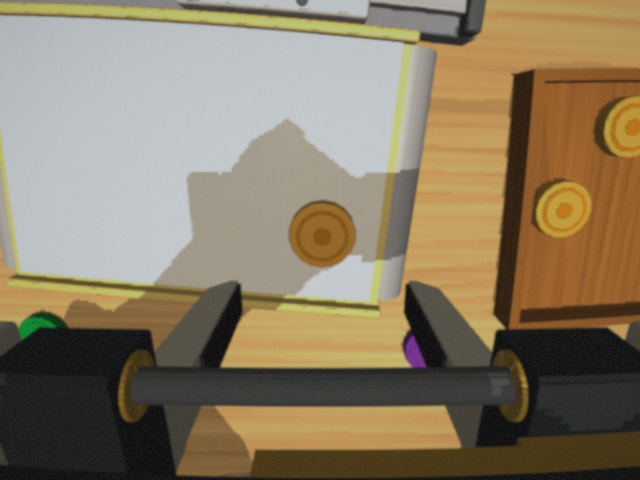

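step_arm:
  motion:
    - [0.8, 0.03, -0.001, -0.001, 0]
    - [0.8, 0.03, 0, 0, 0]
    - [0.8, 0.03, 0, 0, 0]
    - [0.8, 0.018, 0, 0, 0]
    - [0.8, 0.01, 0, 0, 0]
    - [0.8, 0, 0, 0, 0]
    - [0, 0, 0, 0, 0]
    - [0, 0, 0, 0, 0]
    - [0, 0, 0, 0, 0]
    - [0, 0, 0, 0, 0]
    - [0, 0, 0, 0, 0]
    - [0, 0, 0, 0, 0]

```text
time: 23.67
eef_pos: [0.4511, -0.0845, 0.2441]
ee_rot: [0.708, 0.001, -0.707, 0.002]
ft_force: [-1.2, -0.4, 7.5]
finger_gap: 0.0518
```

```bash
python3 w.py w15 .451 -.084 .0755 -90; python3 - <<'E'
from w import *
i=load("top0.npy")
from rig import arm
w=arm.get_image("wrist");B,_=blob(w,(8,130,90),(32,255,255))
for c,st in B: print(c,st[2:],plane(w,*c,.023).round(3))
E
```

```text
wrist (np.float64(442.4), np.float64(146.6)) [  59  305 3238] plane [ 0.5246 -0.1338  0.067 ] depth z 0.0491
wrist (np.float64(540.0), np.float64(165.4)) [  192   341 39313] plane [ 0.5175 -0.1763  0.067 ] depth z 0.0001
wrist (np.float64(322.6), np.float64(306.4)) [ 110  107 9088] plane [ 0.4522 -0.0851  0.067 ] depth z 0.0695
wrist (np.float64(189.3), np.float64(395.0)) [  9  60 272] plane [ 0.4014 -0.0174  0.067 ] depth z 0.1628
wrist (np.float64(456.2), np.float64(395.1)) [ 10  59 299] plane [ 0.4017 -0.1533  0.067 ] depth z 0.1635
wrist (np.float64(53.0), np.float64(434.6)) [ 28  70 496] plane [0.3713 0.0633 0.067 ] depth z 0.0
wrist (np.float64(321.8), np.float64(429.1)) [ 186   45 7676] plane [ 0.3804 -0.0849  0.067 ] depth z 0.0013
23.7167 [-0.2   0.61  0.38  2.35 -0.8   0.31 -0.68] 0.05169187204992572 [-0.6 -0.6  7.4]
grasp [ 0.4513 -0.0846  0.0771] xaxis [ 0.002 -0.    -1.   ] jaw deg -89.8
shift tool [ 0.0016 -0.0006  0.0003] twist 0.004 (alt -3.138 ) q7 -0.68
(np.float64(541.4), np.float64(162.3)) [  191   341 37520] [ 0.515 -0.202  0.023]
(np.float64(626.3), np.float64(289.2)) [  37  190 2816] [ 0.44  -0.27   0.023]
(np.float64(423.4), np.float64(257.3)) [ 21  87 586] [ 0.46  -0.142  0.023]
(np.float64(322.4), np.float64(306.5)) [ 110  105 8886] [ 0.429 -0.085  0.023]
(np.float64(456.2), np.float64(394.5)) [ 10  60 300] [ 0.365 -0.172  0.023]
(np.float64(189.2), np.float64(394.9)) [  9  58 265] [0.364 0.002 0.023]
(np.float64(598.2), np.float64(416.8)) [ 17  39 190] [ 0.343 -0.276  0.023]
(np.float64(52.7), np.float64(432.7)) [ 26  67 276] [0.328 0.105 0.023]
(np.float64(347.7), np.float64(410.8)) [147  10 729] [ 0.353 -0.102  0.023]
(np.float64(312.5), np.float64(431.1)) [ 179   29 3065] [ 0.336 -0.079  0.023]
(np.float64(299.0), np.float64(449.5)) [181   4 272] [ 0.319 -0.069  0.023]
```

View pics/w15.png

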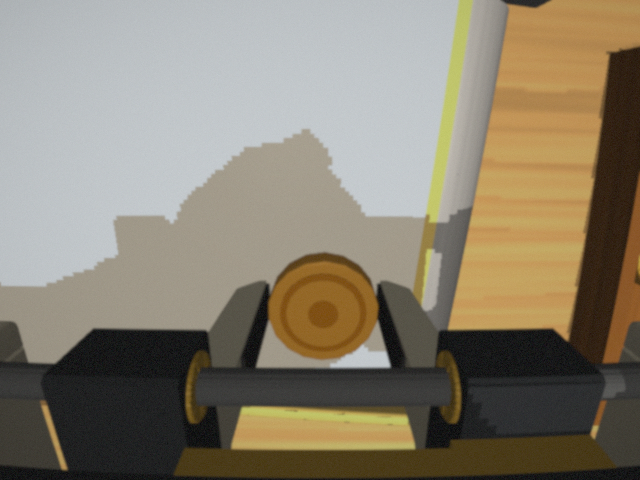

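step_arm:
  motion:
    - [0, 0, 0, 0, 0]
    - [0, -0.01, 0, 0, 0]
    - [0, -0.03, 0, 0, 0]
    - [0, -0.03, 0, 0, 0]
    - [0, -0.03, 0, 0, 0]
    - [0, -0.02, 0, 0, 0]
    - [0, 0, 0.02, 0.01, 0]
    - [0, 0, 0.035, 0.01, 0]
    - [0, 0, 0.035, 0.01, 0]
    - [0, 0, 0.035, 0.01, 0]
    - [0, 0, 0.035, 0.01, 0]
    - [0, 0, 0.035, 0, 0]

```text
time: 24.77
eef_pos: [0.3995, -0.2808, 0.3637]
ee_rot: [-0.707, -0.002, 0.707, -0.001]
ft_force: [1.2, -0.0, -0.1]
finger_gap: 0.0517
```

step_arm:
  motion:
    - [0, 0, 0.035, 0, 0]
    - [0, 0, 0.03, 0, 0]
    - [0, 0, 0.007, 0, 0]
    - [0, 0, 0, 0, 0]
    - [0, 0, 0, 0, 0]

```text
time: 25.18
eef_pos: [0.4016, -0.3511, 0.3632]
ee_rot: [-0.707, -0.002, 0.707, -0.001]
ft_force: [0.1, 0.5, 0.6]
finger_gap: 0.0514
```

```bash
python3 w.py w16 .402 -.352 .033 -90;python3 - <<'E'
from w import *
w=arm.get_image("wrist");B,_=blob(w,(18,130,90),(32,255,255))
for c,st in B: print(c,st[2:],plane(w,*c,.023).round(3))
E
```

```text
25.2333 [ 0.15  0.51  0.68  2.11 -0.5   0.69 -0.41] 0.05163797210234357 [ 0.2 -0.1  0.1]
grasp [ 0.4018 -0.3502  0.1961] xaxis [-0.     0.001 -1.   ] jaw deg -89.7
shift tool [ 0.1631  0.0021 -0.0003] twist 0.005 (alt -3.137 ) q7 -0.41
(np.float64(145.8), np.float64(70.8)) [ 111  212 9535] [ 0.525 -0.208  0.023]
(np.float64(535.4), np.float64(113.5)) [  243   316 25637] [ 0.494 -0.526  0.023]
(np.float64(317.9), np.float64(52.9)) [  66   71 1817] [ 0.537 -0.346  0.023]
(np.float64(319.4), np.float64(55.8)) [ 19  20 284] [ 0.534 -0.347  0.023]
(np.float64(261.0), np.float64(149.3)) [  62   62 2420] [ 0.462 -0.299  0.023]
(np.float64(117.9), np.float64(229.8)) [ 25  43 263] [ 0.392 -0.167  0.023]
(np.float64(192.7), np.float64(221.3)) [18 15 58] [ 0.4   -0.236  0.023]
(np.float64(171.0), np.float64(235.1)) [13 20 98] [ 0.387 -0.215  0.023]
(np.float64(42.8), np.float64(253.1)) [ 102   50 1773] [ 0.369 -0.09   0.023]
(np.float64(205.7), np.float64(239.7)) [20 18 76] [ 0.383 -0.246  0.023]
(np.float64(148.7), np.float64(250.9)) [ 28  27 201] [ 0.372 -0.192  0.023]
(np.float64(184.9), np.
[... 780 characters left out ...]
.323 -0.558  0.023]
(np.float64(564.1), np.float64(302.1)) [19  7 70] [ 0.321 -0.584  0.023]
(np.float64(74.8), np.float64(326.0)) [ 26  34 200] [ 0.293 -0.106  0.023]
(np.float64(573.8), np.float64(334.2)) [ 16  25 136] [ 0.286 -0.602  0.023]
(np.float64(36.1), np.float64(341.8)) [13 16 66] [ 0.273 -0.059  0.023]
(np.float64(48.8), np.float64(353.0)) [ 17  20 117] [ 0.26  -0.07   0.023]
(np.float64(193.7), np.float64(386.7)) [ 24  70 701] [ 0.224 -0.218  0.023]
(np.float64(451.5), np.float64(386.9)) [ 24  71 745] [ 0.225 -0.484  0.023]
(np.float64(340.1), np.float64(410.2)) [164   9 846] [ 0.196 -0.37   0.023]
(np.float64(388.7), np.float64(455.2)) [  440    64 15102] [ 0.133 -0.425  0.023]
```

View pics/w16.png

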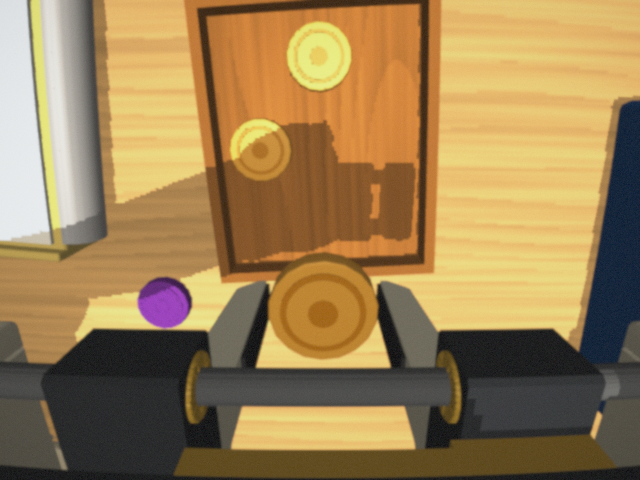

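step_arm:
  motion:
    - [0, 0.035, 0.004, 0, 0]
    - [0, 0.035, 0, 0, 0]
    - [0, 0.035, 0, 0, 0]
    - [0, 0.03, 0, 0, 0]
    - [0, 0.018, 0, 0, 0]
    - [0, 0.01, 0, 0, 0]
    - [0, 0, 0, 0, 0]
    - [0, 0, 0, 0, 0]
    - [0.72, 0, 0, 0, 0]
    - [0.72, 0, 0, 0, 0]
    - [0.72, 0, 0, 0, 0]
    - [0.72, 0, 0, 0, 0]

```text
time: 26.28
eef_pos: [0.4022, -0.3557, 0.2011]
ee_rot: [0.708, 0.001, -0.707, 0.002]
ft_force: [-0.1, 0.3, -0.8]
finger_gap: 0.0665
```

step_arm:
  motion:
    - [0.72, -0.01, 0, 0, 0]
    - [0.72, -0.03, 0, 0, 0]
    - [0.72, -0.04, 0, 0, 0]
    - [0.8, -0.04, 0, 0, 0]
    - [0.8, -0.04, 0, 0, 0]
    - [0.8, -0.03, 0, 0.03, 0]
    - [0.8, 0, 0, 0, 0]

```text
time: 26.87
eef_pos: [0.3684, -0.3571, 0.3954]
ee_rot: [0.709, -0.001, -0.705, 0.001]
ft_force: [-1.0, -0.2, 0.2]
finger_gap: 0.0742
```

```bash
python3 w.py w17 .58 -.15 .2 -90
python3 - <<'E'
from w import *
i=arm.get_image("scene");cv2.imwrite("pics/s17.png",i["frame"])
E
```

```text
26.9167 [ 0.13  0.45  0.74  2.12 -0.45  0.73 -0.4 ] 0.07397843688352296 [-0.2  1.4  0.1]
grasp [ 0.3711 -0.3566  0.2263] xaxis [ 0.005 -0.002 -1.   ] jaw deg -89.9
shift tool [ 0.0269 -0.2064 -0.2091] twist 0.001 (alt -3.14 ) q7 -0.4
```

View pics/w17.png

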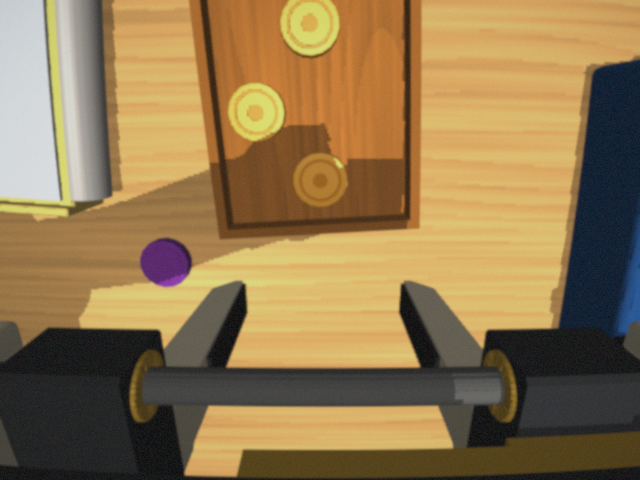

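View pics/s17.png

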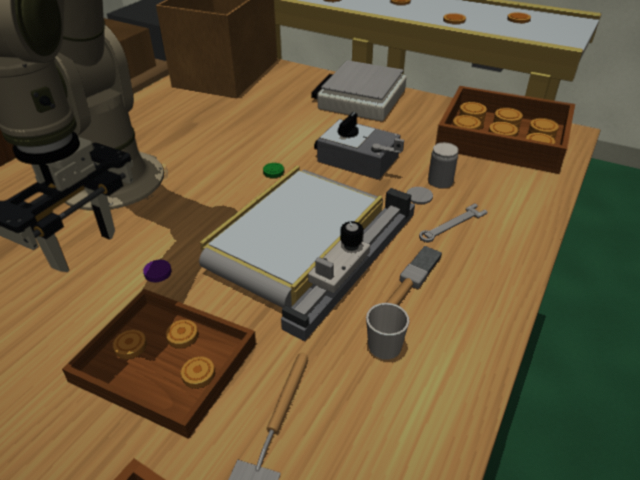

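```bash
python3 - <<'E'
from h import *
np.set_printoptions(suppress=True)
t=load("top0.npy");s=load("scene0.npy")
for n,C,bx in(("top",cloud(t),dict(tab=(350,366,185,215),knob=(300,332,183,210),stop=(222,242,178,210),car=(300,366,180,218))),("scene",cloud(s),dict(tab=(312,336,254,282),knob=(335,368,218,252),stop=(380,416,185,215),car=(300,372,230,295)))):
  for k,(zl,zh) in dict(tab=(.088,.103),knob=(.104,.118),stop=(.07,.14),car=(.06,.07)).items():
    x0,x1,y0,y1=bx[k];Q=C[y0:y1,x0:x1].reshape(-1,3);Q=Q[(Q[:,2]>zl)&(Q[:,2]<zh)]
    if len(Q)>5: print(n,k,len(Q),np.median(Q,0).round(4),Q.mean(0).round(4),[np.round(v,1) for v in cv2.minAreaRect(Q[:,:2].astype(np.float32)*1000)],Q[:,2].max().round(3))
# rail direction: lip edges
for a,b in (((248,180.5),(397,199)),): print(plane(t,*a,.04),plane(t,*b,.04))
E
```

```text
top tab 86 [ 0.627  -0.1031  0.0967] [ 0.6277 -0.103   0.0966] [array([ 628.9, -103.4]), array([12.2, 33.7]), np.float64(83.8)] 0.102
top knob 275 [ 0.6351 -0.0106  0.1107] [ 0.6351 -0.0115  0.1105] [array([635.3, -11.6]), array([39.5, 40.1]), np.float64(71.9)] 0.117
top stop 144 [0.6484 0.1789 0.0724] [0.6492 0.1786 0.0726] [array([650.8, 178.4]), array([22.2, 49.4]), np.float64(86.1)] 0.08
top car 1032 [ 0.6234 -0.0576  0.0651] [ 0.6263 -0.0551  0.065 ] [array([627.7, -48.1]), array([136.2,  67.7]), np.float64(85.6)] 0.07
scene tab 145 [ 0.6277 -0.106   0.0953] [ 0.6273 -0.105   0.0944] [array([ 626.1, -103.5]), array([14.5, 35.1]), np.float64(82.9)] 0.099
scene knob 290 [ 0.635  -0.0152  0.1095] [ 0.6347 -0.0142  0.1093] [array([633.9, -12.8]), array([41.7, 39.7]), np.float64(77.5)] 0.115
scene stop 107 [0.647  0.1783 0.0711] [0.6476 0.1782 0.0712] [array([648.8, 178. ]), array([23.5, 48.3]), np.float64(85.7)] 0.073
scene car 1266 [ 0.6342 -0.0504  0.0647] [ 0.6261 -0.0565  0.0646] [array([607.8, -61.2]), array([136.6, 130.2]), np.float64(12.9)] 0.07
[0.68427077 0.14232414 0.04      ] [ 0.64306679 -0.20043122  0.04      ]
```

step_arm:
  motion:
    - [0.5, 0, -0.0254, -0.0257, 0]
    - [0.5, 0, -0.0254, -0.0257, 0]
    - [0.5, 0, -0.0254, -0.0257, 0]
    - [0.5, 0, -0.0254, -0.0257, 0]
    - [0.5, 0, -0.0254, -0.0257, 0]
    - [0.5, 0, -0.0254, -0.0257, 0]
    - [0.5, 0, -0.0254, -0.0257, 0]
    - [0.5, 0, -0.0254, -0.0257, 0]
    - [0.5, 0, -0.0254, -0.0257, 0]
    - [0.5, 0, -0.0254, -0.0257, 0]
    - [0.5, 0, 0, 0, 0.075]
    - [0.5, 0, 0, 0, 0]

```text
time: 27.97
eef_pos: [0.63, -0.0976, 0.3876]
ee_rot: [-0.706, 0.025, 0.708, 0.025]
ft_force: [-1.4, -0.6, 0.4]
finger_gap: 0.0463
```

```bash
cat > c.py <<'E'
from h import *
from rig import arm
import sys
n=sys.argv[1]
i=arm.get_image("wrist");cv2.imwrite(f"pics/{n}.png",i["frame"])
s=arm.read_state();g,Rm=grasp(s);print(round(s["time"],2),np.round(s["q"],2),s["finger_gap"],"ft",np.round(s["ft_force"],1),"tq",np.round(s["wrist_torque"],2))
if len(sys.argv)>5: plan(s,[float(v) for v in sys.argv[2:5]],np.radians(float(sys.argv[5])))
C=cloud(i)
def f(nm,zl,zh,x0,x1,y0,y1):
    m=(C[...,2]>zl)&(C[...,2]<zh)&(C[...,0]>x0)&(C[...,0]<x1)&(C[...,1]>y0)&(C[...,1]<y1)
    Q=C[m]
    if len(Q)>20: print(nm,len(Q),np.median(Q,0).round(4),[np.round(v,1) for v in cv2.minAreaRect(Q[:,:2].astype(np.float32)*1000)])
f("tab/knob high",.09,.104,.58,.68,-.16,.16)
f("knob",.1045,.118,.58,.70,-.06,.20)
f("car",.061,.069,.58,.69,-.16,.165)
f("stop",.071,.086,.6,.7,.155,.25)
E
python3 c.py w18 .628 -.1035 .088 -94.3
```

```text
28.02 [-0.41  0.62  0.77  1.86 -0.54  0.89 -1.02] 0.04643827405454855 ft [-0.8 -0.8  0.5] tq [-0.04  0.19  0.01]
grasp [ 0.6284 -0.0996  0.2211] xaxis [-0.003 -0.001 -1.   ] jaw deg -93.9
shift tool [ 0.1331  0.0038 -0.0003] twist 0.007 (alt -3.135 ) q7 -1.02
tab/knob high 1044 [ 0.6361 -0.1001  0.0964] [array([633.7, -52.3]), array([115.3,  37.5]), np.float64(82.6)]
knob 2419 [ 0.6375 -0.0134  0.1099] [array([636.3, -12.2]), array([41.9, 42.5]), np.float64(42.7)]
car 7056 [ 0.6384 -0.0612  0.0647] [array([633.9,   8.4]), array([318.6,  64.7]), np.float64(85.3)]
stop 177 [0.6471 0.1716 0.0714] [array([649.3, 170.6]), array([12.4, 49.1]), np.float64(71.6)]
```

View pics/w18.png

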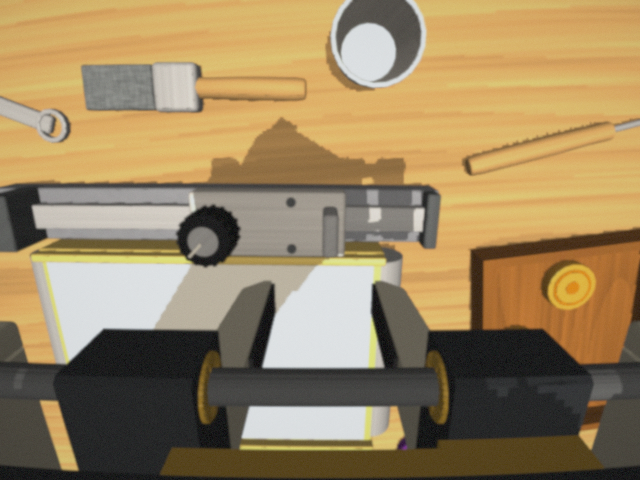

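step_arm:
  motion:
    - [0.5, 0.03, 0.0035, 0, 0.007]
    - [0.5, 0.03, 0, 0, 0]
    - [0.5, 0.03, 0, 0, 0]
    - [0.5, 0.02, 0, 0, 0]
    - [0.5, 0.013, 0, 0, 0]
    - [0.5, 0.009, 0, 0, 0]
    - [0, 0, 0, 0, 0]
    - [0, 0, 0, 0, 0]
    - [0, 0, 0, 0, 0]
    - [0, 0, 0, 0, 0]
    - [0, 0, 0, 0, 0]
    - [0, 0, 0, 0, 0]
  force: 15

```text
time: 29.02
eef_pos: [0.6285, -0.1039, 0.2586]
ee_rot: [0.707, -0.027, -0.706, -0.028]
ft_force: [-1.4, -1.2, 6.4]
finger_gap: 0.0116
```

```bash
python3 c.py w19 .6285 -.1035 .088 -94.3
```

```text
29.07 [-0.3   0.76  0.61  1.94 -0.71  0.66 -0.89] 0.012086412472307954 ft [-1.2  2.1  4.8] tq [ 0.47  0.26 -0.05]
grasp [ 0.6287 -0.1038  0.0916] xaxis [ 0.001  0.001 -1.   ] jaw deg -94.5
shift tool [ 0.0036 -0.0003  0.0002] twist -0.003 (alt 3.139 ) q7 -0.89
tab/knob high 5230 [ 0.6382 -0.0984  0.0967] [array([632.8, -59.7]), array([131.1,  38.1]), np.float64(82.6)]
knob 6445 [ 0.6401 -0.0159  0.1099] [array([639.7, -13.7]), array([42. , 35.3]), np.float64(81.1)]
car 15118 [ 0.6454 -0.0541  0.0647] [array([637.2, -33.7]), array([ 57.8, 170.1]), np.float64(0.3)]
```

View pics/w19.png

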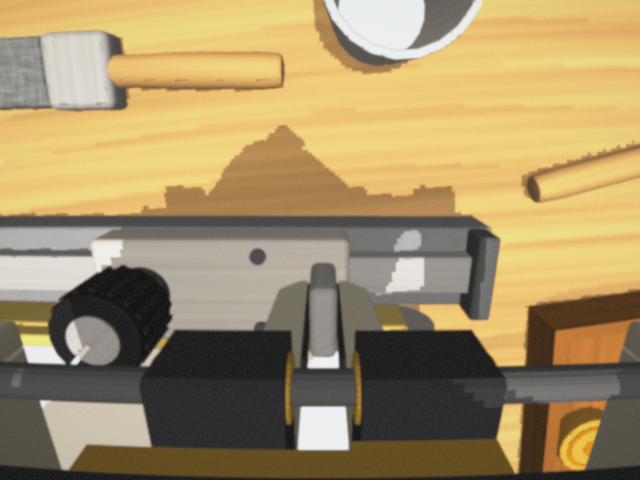

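step_arm:
  motion:
    - [0, 0, -0.005, 0, 0]
    - [0, 0, -0.011, 0, 0]
    - [0, 0, -0.011, 0, 0]
    - [0, 0, -0.011, 0, 0]
    - [0, 0, -0.011, 0, 0]
    - [0, 0, -0.011, 0, 0]
    - [0, 0, -0.011, 0, 0]
    - [0, 0, -0.011, 0, 0]
    - [0, 0, -0.011, 0, 0]
    - [0, 0, -0.011, 0, 0]
    - [0, 0, -0.011, 0, 0]

```text
time: 29.98
eef_pos: [0.6374, 0.0097, 0.2586]
ee_rot: [0.707, -0.029, -0.706, -0.027]
ft_force: [-1.0, -4.9, 6.2]
finger_gap: 0.012
```

```bash
python3 c.py w20 .628 -.1035 .088 -94.3
```

```text
30.03 [-0.5   0.77  0.63  1.94 -0.73  0.67 -1.05] 0.01202998359689202 ft [-2.5  0.1 12.6] tq [-0.53  0.77 -0.08]
grasp [0.638  0.0126 0.0915] xaxis [ 0.001  0.    -1.   ] jaw deg -94.4
shift tool [0.0035 0.1165 0.0011] twist -0.002 (alt 3.14 ) q7 -1.05
tab/knob high 5249 [0.6472 0.0148 0.0966] [array([641.9,  53.4]), array([131. ,  37.8]), np.float64(82.5)]
knob 7942 [0.6482 0.0931 0.11  ] [array([643.9,  54.3]), array([135.1,  34.4]), np.float64(83.1)]
car 15163 [0.6545 0.0589 0.0647] [array([634.6,   9.8]), array([316.1,  62.9]), np.float64(84.7)]
stop 162 [0.647  0.1711 0.0713] [array([649.1, 172.8]), array([10.3, 42.4]), np.float64(85.9)]
```

View pics/w20.png

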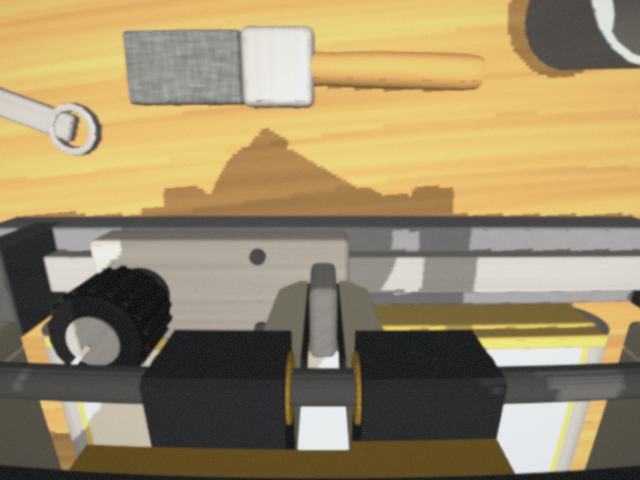

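step_arm:
  motion:
    - [0, 0, -0.006, 0, 0]
    - [0, 0, -0.006, 0, 0]
    - [0, 0, -0.006, 0, 0]
    - [0, 0, -0.005, 0, 0]
    - [0, 0, -0.004, 0, 0]
    - [0, 0, -0.003, 0, 0]
    - [0, 0, 0, 0, 0]

```text
time: 30.62
eef_pos: [0.6399, 0.0405, 0.2585]
ee_rot: [0.707, -0.028, -0.706, -0.027]
ft_force: [0.5, -1.3, 7.3]
finger_gap: 0.012
```

```bash
python3 c.py w21 .628 -.1035 .088 -94.3
```

```text
30.67 [-0.55  0.78  0.64  1.94 -0.73  0.68 -1.1 ] 0.01194383286048399 ft [ 0.3 -1.5  9.1] tq [-0.23  0.22 -0.02]
grasp [0.6402 0.0404 0.0915] xaxis [ 0.002 -0.    -1.   ] jaw deg -94.5
shift tool [0.0036 0.1444 0.0009] twist -0.003 (alt 3.138 ) q7 -1.1
tab/knob high 5247 [0.6498 0.0457 0.0967] [array([644.3,  84.5]), array([131.,  38.]), np.float64(82.7)]
knob 7981 [0.6506 0.1241 0.11  ] [array([645.1,  85.7]), array([135.3,  34.8]), np.float64(81.8)]
car 15149 [0.6569 0.0899 0.0647] [array([635.8,  20.3]), array([295.3,  61.5]), np.float64(84.2)]
stop 755 [0.6598 0.1786 0.0713] [array([651.9, 177.9]), array([20.6, 46.9]), np.float64(84.1)]
```

View pics/w21.png

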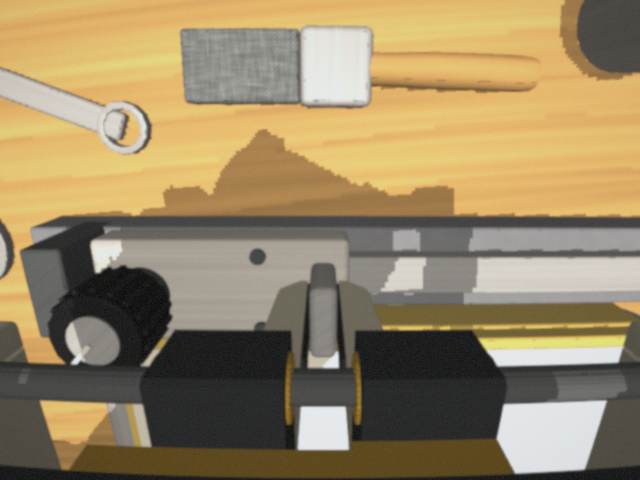

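step_arm:
  motion:
    - [0, 0, -0.003, 0, 0]
    - [0, 0, -0.003, 0, 0]
    - [0, 0, -0.002, 0, 0]
    - [0, 0, 0, 0, 0]

```text
time: 31.0
eef_pos: [0.6405, 0.0481, 0.2586]
ee_rot: [0.707, -0.028, -0.706, -0.027]
ft_force: [-0.2, -2.0, 6.6]
finger_gap: 0.012
```

```bash
python3 c.py w22 .6405 .0455 .0915 -94.3
```

```text
31.05 [-0.56  0.78  0.64  1.93 -0.73  0.68 -1.11] 0.0120273794142378 ft [-0.4 -2.8  8.1] tq [-0.4   0.18 -0.04]
grasp [0.6408 0.0479 0.0916] xaxis [ 0.002 -0.001 -1.   ] jaw deg -94.5
shift tool [0.0001 0.0024 0.0001] twist -0.003 (alt 3.138 ) q7 -1.11
tab/knob high 5242 [0.6503 0.0533 0.0966] [array([644.7,  92.3]), array([131.3,  38.5]), np.float64(82.6)]
knob 7991 [0.6512 0.1316 0.11  ] [array([646.3,  93. ]), array([135.1,  34.7]), np.float64(82.1)]
car 15164 [0.6575 0.0975 0.0647] [array([635.9,  22.9]), array([283.2,  61.5]), np.float64(84.3)]
stop 571 [0.6624 0.178  0.0713] [array([658.7, 177.5]), array([20.2, 34.3]), np.float64(85.4)]
```

Still sliding freely; continue in small steps.

step_arm:
  motion:
    - [0, 0, -0.003, 0, 0]
    - [0, 0, -0.003, 0, 0]
    - [0, 0, -0.002, 0, 0]
    - [0, 0, 0, 0, 0]

```text
time: 31.38
eef_pos: [0.6407, 0.0528, 0.2585]
ee_rot: [0.707, -0.031, -0.706, -0.027]
ft_force: [-1.8, -13.5, 5.5]
finger_gap: 0.0115
```

```bash
python3 c.py w23 .6415 .0555 .0915 -94.3
```

```text
31.43 [-0.57  0.78  0.65  1.93 -0.73  0.68 -1.12] 0.012059156648044163 ft [ -1.  -13.7   5.5] tq [-2.61  0.36  0.1 ]
grasp [0.6411 0.0518 0.0916] xaxis [ 0.002 -0.006 -1.   ] jaw deg -94.7
shift tool [ 0.     -0.0037 -0.0001] twist -0.006 (alt 3.135 ) q7 -1.12
tab/knob high 5251 [0.6507 0.0572 0.0967] [array([645.2,  95.4]), array([130.4,  37.9]), np.float64(82.6)]
knob 7905 [0.6516 0.1354 0.11  ] [array([647.2,  96.6]), array([134.7,  33.9]), np.float64(82.8)]
car 15125 [0.6579 0.1011 0.0647] [array([635. ,  24.6]), array([286.6,  64.3]), np.float64(85.2)]
stop 533 [0.6651 0.1778 0.0713] [array([661.2, 176.8]), array([20.7, 28.7]), np.float64(85.5)]
```

View pics/w23.png

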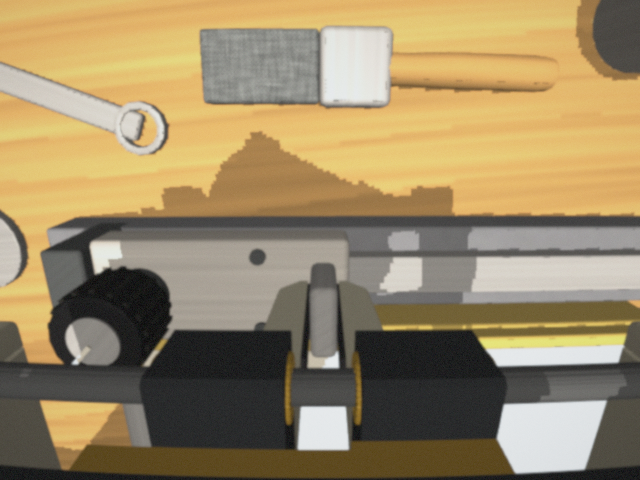

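step_arm:
  motion:
    - [0, 0, -0.002, 0, 0]
    - [0, 0, 0, 0, 0]
    - [0, 0, 0.003, 0, 0]
    - [0.5, 0, 0, 0, 0]
    - [0.5, 0, 0, 0, 0]
    - [0.5, 0, 0, 0, 0]
    - [0.5, -0.015, 0, 0, 0]
    - [0.5, -0.035, 0, 0, 0]
    - [0.8, -0.035, 0, 0, 0]
    - [0.8, -0.02, -0.03, 0, 0]
    - [0.8, 0, -0.03, 0, 0]
    - [0.8, 0, 0, 0, 0]

```text
time: 32.43
eef_pos: [0.6458, 0.1227, 0.3632]
ee_rot: [0.707, -0.023, -0.706, -0.026]
ft_force: [-0.7, 0.9, -1.1]
finger_gap: 0.0671
```

```bash
python3 c.py w24 .648 .144 .1 -94.3
```

```text
32.48 [-0.74  0.68  0.78  1.84 -0.61  0.88 -1.31] 0.07089626092889474 ft [-0.4 -0.3  0.1] tq [0.04 0.18 0.01]
grasp [0.6451 0.1205 0.1954] xaxis [-0.     0.003 -1.   ] jaw deg -94.1
shift tool [ 0.0955 -0.0234 -0.0012] twist 0.004 (alt -3.138 ) q7 -1.31
tab/knob high 1177 [0.648  0.0544 0.0964] [array([648. , 102.6]), array([117. ,  33.6]), np.float64(82.7)]
knob 2881 [0.65   0.1426 0.1099] [array([648.5, 143. ]), array([42.2, 42.5]), np.float64(73.7)]
car 7778 [0.6527 0.093  0.0647] [array([633.6,  13.4]), array([309.3,  64.3]), np.float64(85.0)]
stop 510 [0.6534 0.1775 0.0714] [array([651.6, 171.9]), array([32. , 48.1]), np.float64(86.5)]
```

View pics/w24.png

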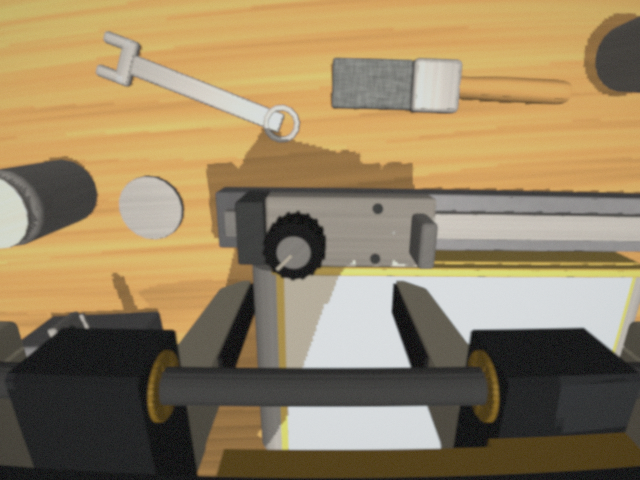

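step_arm:
  motion:
    - [0.75, 0, -0.0225, -0.001, 0]
    - [0.75, 0, 0, 0, -0.12]
    - [0.75, 0, 0, 0, -0.12]
    - [0.75, 0, 0, 0, -0.12]
    - [0.75, 0, 0, 0, -0.12]
    - [0.75, 0, 0, 0, -0.12]
    - [0.75, 0, 0, 0, -0.12]
    - [0.75, 0, 0, 0, -0.12]
    - [0.75, 0, 0, 0, -0.12]
    - [0.75, 0, 0, 0, -0.12]
    - [0.75, 0, 0, 0, -0.12]
    - [0.75, 0, 0, 0, -0.12]

```text
time: 33.48
eef_pos: [0.6477, 0.1371, 0.3621]
ee_rot: [-0.573, -0.413, 0.574, -0.413]
ft_force: [0.2, 0.2, 0.4]
finger_gap: 0.0697
```

step_arm:
  motion:
    - [0.75, 0, 0, 0, -0.12]
    - [0.75, 0, 0, 0, -0.12]
    - [0.75, 0, 0, 0, -0.12]
    - [0.75, 0, 0, 0, -0.12]
    - [0.75, 0, 0, 0, -0.12]
    - [0.75, 0, 0, 0, -0.12]
    - [0.75, 0, 0, 0, -0.12]
    - [0.75, 0, 0, 0, -0.12]
    - [0.75, 0, 0, 0, -0.12]
    - [0.75, 0, 0, 0, -0.12]
    - [0.75, 0, 0, 0, -0.12]
    - [0.75, 0, 0, 0, 0]

```text
time: 34.48
eef_pos: [0.6478, 0.1367, 0.3622]
ee_rot: [0.2, 0.679, -0.201, 0.678]
ft_force: [1.1, -0.9, -0.2]
finger_gap: 0.0696
```

```bash
python3 c.py w25 .6485 .143 .1 60
```

```text
34.53 [-0.3   0.57  0.02  1.79 -0.01  0.78  0.71] 0.06935702694964463 ft [-0.5 -0.3 -0.5] tq [ 0.02 -0.03 -0.04]
grasp [0.6477 0.1368 0.1952] xaxis [-0.001  0.    -1.   ] jaw deg 56.6
shift tool [ 0.0952  0.0057 -0.0026] twist -0.058 (alt 3.083 ) q7 0.71
tab/knob high 513 [0.6293 0.0579 0.0964] [array([633.2, 105.6]), array([117.5,  29.9]), np.float64(78.1)]
knob 2934 [0.6463 0.1437 0.11  ] [array([647.8, 142.9]), array([42.6, 41.9]), np.float64(12.9)]
car 6831 [0.634  0.0943 0.0648] [array([632.9,  10.7]), array([314.1,  65.3]), np.float64(85.6)]
stop 747 [0.6491 0.1781 0.0714] [array([649.7, 171.7]), array([35.2, 48.4]), np.float64(85.8)]
```

View pics/w25.png

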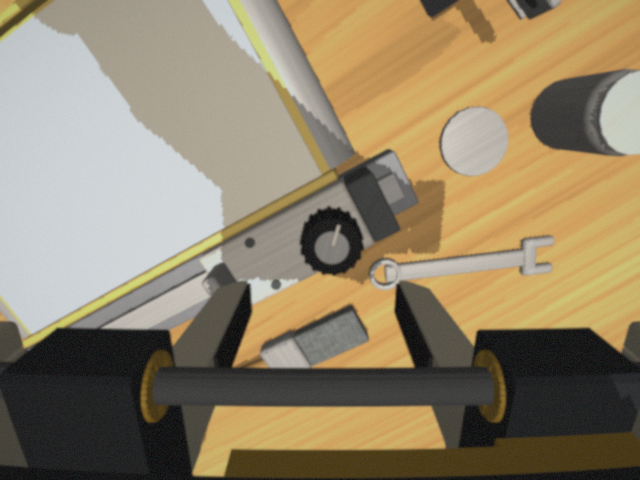

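step_arm:
  motion:
    - [0.75, 0, 0.0055, -0.0026, -0.12]
    - [0.75, 0, 0, 0, -0.12]
    - [0.75, 0, 0, 0, -0.12]
    - [0.75, 0, 0, 0, -0.12]
    - [0.75, 0, 0, 0, -0.12]
    - [0.75, 0, 0, 0, -0.12]
    - [0.75, 0, 0, 0, -0.12]
    - [0.75, 0, 0, 0, -0.12]
    - [0.75, 0, 0, 0, -0.12]
    - [0.75, 0, 0, 0, -0.12]
    - [0.75, 0, 0, 0, -0.12]
    - [0.75, 0, 0, 0, -0.12]

```text
time: 35.53
eef_pos: [0.6487, 0.1433, 0.3623]
ee_rot: [-0.295, 0.643, 0.295, 0.642]
ft_force: [-0.2, 0.1, -0.4]
finger_gap: 0.0695
```

step_arm:
  motion:
    - [0.75, 0.03, 0, 0, 0]
    - [0.75, 0, 0, 0, 0]

```text
time: 35.7
eef_pos: [0.6478, 0.1425, 0.3287]
ee_rot: [-0.293, 0.645, 0.294, 0.641]
ft_force: [-0.7, 0.1, -1.9]
finger_gap: 0.0696
```

```bash
python3 c.py w26 .6483 .143 .1005 140
```

```text
35.75 [-0.06  0.63 -0.37  1.79  0.31  0.78  1.83] 0.06969879491555142 ft [-0.4 -0.2 -0.2] tq [ 0.06  0.05 -0.01]
grasp [0.6472 0.1425 0.1633] xaxis [-0.005 -0.002 -1.   ] jaw deg 139.0
shift tool [ 0.0628 -0.0007  0.0014] twist -0.017 (alt 3.125 ) q7 1.83
tab/knob high 1842 [0.6385 0.0536 0.0965] [array([645.2, 100.9]), array([112.9,  40. ]), np.float64(87.9)]
knob 3789 [0.6468 0.141  0.1099] [array([648.1, 142.4]), array([42.7, 42. ]), np.float64(51.4)]
car 11174 [0.6382 0.0904 0.0648] [array([637.8,  69.7]), array([188.9,  65.5]), np.float64(85.2)]
stop 468 [0.6441 0.1803 0.0714] [array([650.8, 178.4]), array([20.4, 47.8]), np.float64(86.0)]
```

Centred; descend and grip the knob.

step_arm:
  motion:
    - [0.75, 0.03, 0, 0.001, 0]
    - [0.75, 0.02, 0, 0, 0]
    - [0.75, 0.012, 0, 0, 0]
    - [0.75, 0, 0, 0, 0]
    - [0, 0, 0, 0, 0]
    - [0, 0, 0, 0, 0]
    - [0, 0, 0, 0, 0]
    - [0, 0, 0, 0, 0]
    - [0, 0, 0, 0, 0]
    - [0, 0, 0, 0, 0]
    - [0, 0, 0, 0, 0]
    - [0, 0, 0, 0, 0]
  force: 30

```text
time: 36.75
eef_pos: [0.6492, 0.1447, 0.2717]
ee_rot: [-0.295, 0.643, 0.295, 0.643]
ft_force: [-3.0, 0.8, 5.5]
finger_gap: 0.0397
```

```bash
python3 c.py w27 .6483 .143 .1005 140
```

```text
36.8 [-0.09  0.7  -0.34  1.83  0.36  0.67  1.8 ] 0.03949270269704048 ft [-3.5  0.9  5. ] tq [ 0.29  0.82 -0.05]
grasp [0.6492 0.1447 0.1047] xaxis [ 0.  0. -1.] jaw deg 139.3
shift tool [ 0.0042 -0.0004 -0.0019] twist -0.012 (alt 3.129 ) q7 1.8
tab/knob high 4281 [0.6381 0.0552 0.0966] [array([646.2, 102. ]), array([ 50.8, 117.6]), np.float64(2.6)]
knob 7995 [0.6463 0.1401 0.1101] [array([645.2, 137.7]), array([49.6, 51.8]), np.float64(6.8)]
car 18098 [0.6373 0.0898 0.0648] [array([638.6,  81.7]), array([163.8,  65.8]), np.float64(85.3)]
stop 136 [0.6626 0.1846 0.0713] [array([663.3, 184.2]), array([ 7. , 23.6]), np.float64(83.0)]
```

View pics/w27.png

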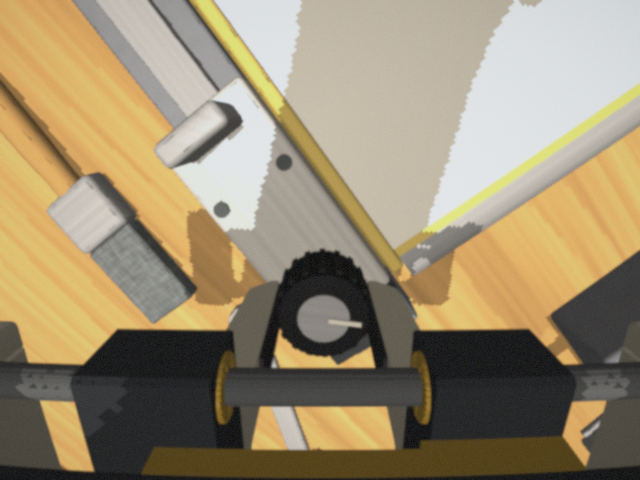

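step_arm:
  motion:
    - [0, 0, 0, 0, 0.05]
    - [0, 0, 0, 0, 0.1]
    - [0, 0, 0, 0, 0.1]
    - [0, 0, 0, 0, 0.1]
    - [0, 0, 0, 0, 0.1]
    - [0, 0, 0, 0, 0.1]
    - [0, 0, 0, 0, 0.1]
    - [0, 0, 0, 0, 0.1]
    - [0, 0, 0, 0, 0.1]
    - [0, 0, 0, 0, 0.1]
    - [0, 0, 0, 0, 0.1]
    - [0, 0, 0, 0, 0.1]

```text
time: 37.8
eef_pos: [0.6498, 0.1429, 0.2717]
ee_rot: [0.104, 0.699, -0.105, 0.7]
ft_force: [-0.9, -3.9, 4.9]
finger_gap: 0.0396
```

```bash
python3 c.py w28 .6483 .143 .1005 140
```

```text
37.85 [-0.29  0.68 -0.02  1.84  0.02  0.62  0.95] 0.03959527702719149 ft [ 0.3 -5.3  5.6] tq [-1.11  0.2  -0.06]
grasp [0.65   0.1429 0.1047] xaxis [ 0.001 -0.001 -1.   ] jaw deg 72.7
shift tool [ 0.0042 -0.0004 -0.0016] twist -1.175 (alt 1.967 ) q7 0.95
tab/knob high 1965 [0.6306 0.12   0.0965] [array([634.3, 105.4]), array([117.6,  33.9]), np.float64(76.7)]
knob 7969 [0.6457 0.1434 0.1101] [array([643. , 144.2]), array([51.1, 50.7]), np.float64(28.6)]
car 11443 [0.6298 0.0914 0.0649] [array([632.4,  62.7]), array([207.7,  56.9]), np.float64(85.4)]
stop 1222 [0.6436 0.1797 0.0714] [array([649.9, 171.4]), array([35.4, 49.1]), np.float64(86.0)]
```

View pics/w28.png

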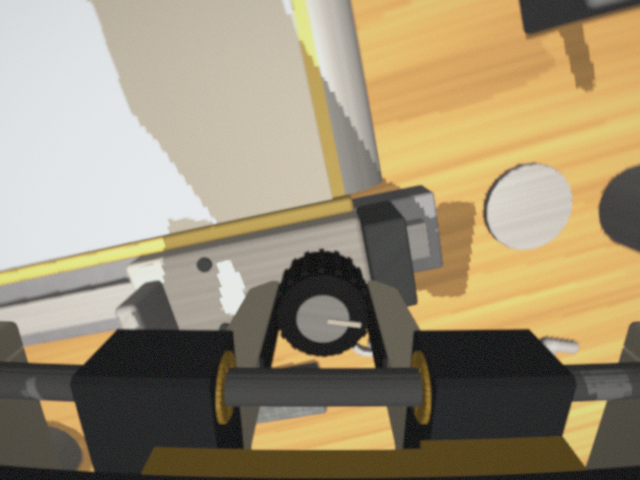

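step_arm:
  motion:
    - [0, 0, 0, 0, 0.1]
    - [0, 0, 0, 0, 0.1]
    - [0, 0, 0, 0, 0.1]
    - [0, 0, 0, 0, 0.1]
    - [0, 0, 0, 0, 0.1]
    - [0, 0, 0, 0, 0.1]
    - [0, 0, 0, 0, 0.1]
    - [0, 0, 0, 0, 0.1]
    - [0, 0, 0, 0, 0.1]
    - [0, 0, 0, 0, 0.1]
    - [0, 0, 0, 0, 0.1]
    - [0, 0, 0, 0, 0.1]

```text
time: 38.85
eef_pos: [0.6485, 0.1417, 0.2716]
ee_rot: [0.479, 0.519, -0.482, 0.518]
ft_force: [-8.3, -8.6, 12.1]
finger_gap: 0.0394
```

```bash
python3 c.py w29 .6483 .143 .1005 140
```

```text
38.9 [-0.5   0.7   0.32  1.86 -0.35  0.63  0.1 ] 0.03941253389834227 ft [-7.8 -8.2 14. ] tq [-1.97  2.   -0.04]
grasp [0.6479 0.1413 0.1045] xaxis [-0.003 -0.002 -1.   ] jaw deg 4.0
shift tool [ 0.004   0.0005 -0.0017] twist 0.767 (alt -2.374 ) q7 0.1
tab/knob high 1834 [0.6366 0.1478 0.0955] [array([647.6, 106.3]), array([ 66.3, 107.3]), np.float64(1.1)]
knob 7985 [0.6479 0.1474 0.1101] [array([647.8, 148.3]), array([51.5, 50.9]), np.float64(49.7)]
car 4782 [0.6472 0.1468 0.0649] [array([640.7, 103.2]), array([128.7,  64.5]), np.float64(85.5)]
stop 1785 [0.6504 0.1774 0.0714] [array([650.2, 172.8]), array([33.9, 48.9]), np.float64(86.1)]
```

step_arm:
  motion:
    - [0, 0, 0, 0, 0.1]
    - [0, 0, 0, 0, 0.1]
    - [0, 0, 0, 0, 0.1]
    - [0, 0, 0, 0, 0.1]
    - [0, 0, 0, 0, 0.1]
    - [0, 0, 0, 0, 0.1]
    - [0, 0, 0, 0, 0.1]
    - [0, 0, 0, 0, 0.1]

```text
time: 39.57
eef_pos: [0.6474, 0.142, 0.2715]
ee_rot: [-0.642, -0.291, 0.647, -0.29]
ft_force: [-12.9, -6.7, 16.5]
finger_gap: 0.0393
```

```bash
python3 c.py w30 .6483 .143 .1005 140
```

```text
39.62 [-0.64  0.75  0.54  1.87 -0.58  0.69 -0.48] 0.03961375675406693 ft [-14.4  -6.   20.3] tq [-1.47  3.5  -0.08]
grasp [0.6463 0.1419 0.1044] xaxis [-0.006 -0.001 -1.   ] jaw deg -41.9
shift tool [ 0.0039  0.0007 -0.0021] twist -0.032 (alt 3.109 ) q7 -0.48
tab/knob high 1000 [0.6679 0.141  0.0977] [array([659.1, 143.2]), array([24.4, 51.2]), np.float64(30.1)]
knob 7948 [0.65   0.1449 0.1101] [array([652.7, 146.5]), array([52.4, 50.2]), np.float64(0.8)]
car 4026 [0.6647 0.1451 0.0647] [array([641. ,  95.2]), array([146. ,  63.3]), np.float64(84.4)]
stop 1593 [0.6526 0.1777 0.0714] [array([651. , 172.9]), array([33.8, 48.1]), np.float64(85.7)]
```

step_arm:
  motion:
    - [0, -0.001, -0.0005, 0.001, 0.05]
    - [0, -0.001, -0.0005, 0.001, 0.1]
    - [0, 0, 0, 0.0005, 0.1]
    - [0, 0, 0, 0, 0.1]
    - [0, 0, 0, 0, 0.1]
    - [0, 0, 0, 0, 0.1]

```text
time: 40.12
eef_pos: [0.6459, 0.1428, 0.2719]
ee_rot: [-0.698, -0.106, 0.701, -0.105]
ft_force: [-4.7, -2.8, -2.8]
finger_gap: 0.0396
```

```bash
python3 c.py w31 .6483 .143 .1005 140
```

```text
40.17 [-0.72  0.79  0.69  1.88 -0.73  0.75 -0.89] 0.03974907573787648 ft [-4.8 -1.   0.6] tq [-0.28  1.38  0.02]
grasp [0.6453 0.1428 0.1048] xaxis [-0.004 -0.001 -1.   ] jaw deg -73.2
shift tool [ 0.0043  0.0007 -0.0029] twist -0.58 (alt 2.561 ) q7 -0.89
tab/knob high 1230 [0.6646 0.1371 0.0976] [array([661.5, 108.8]), array([ 33.6, 110.2]), np.float64(13.3)]
knob 7918 [0.6507 0.1437 0.1101] [array([653.5, 143.6]), array([50.3, 51.9]), np.float64(59.8)]
car 9349 [0.6627 0.0951 0.0648] [array([637.4,  50.4]), array([234.4,  63.5]), np.float64(85.4)]
stop 1260 [0.6551 0.1786 0.0714] [array([651.7, 172.8]), array([32.5, 48.4]), np.float64(85.8)]
```

View pics/w31.png

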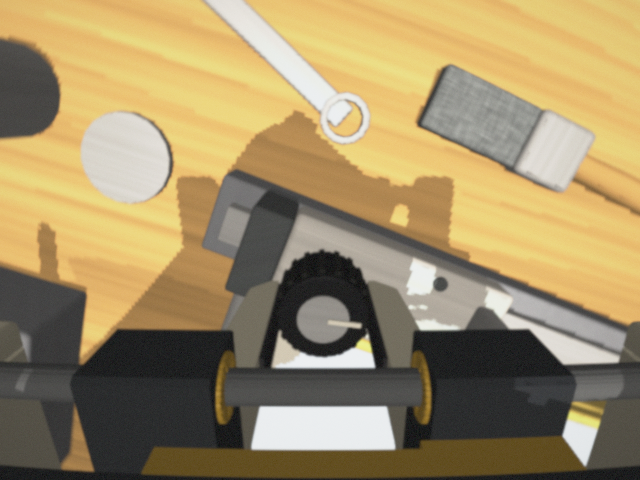

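step_arm:
  motion:
    - [0, 0, 0, 0, 0.1]
    - [0, 0, 0, 0, 0.1]
    - [0, 0, 0, 0.0005, 0.1]
    - [0, 0, 0, 0, 0.1]
    - [0, 0, 0, 0.0005, 0.1]
    - [0, 0, 0, 0, 0.1]

```text
time: 40.67
eef_pos: [0.6455, 0.1439, 0.2719]
ee_rot: [-0.698, 0.105, 0.7, 0.106]
ft_force: [-1.5, 0.7, -4.7]
finger_gap: 0.0395
```

```bash
python3 c.py w32 .6483 .143 .1005 140
```

```text
40.72 [-0.8   0.85  0.85  1.89 -0.88  0.83 -1.35] 0.039694234139935045 ft [-2.6  2.  -0.6] tq [0.61 0.75 0.04]
grasp [0.6452 0.1442 0.1048] xaxis [-0.003  0.001 -1.   ] jaw deg -107.5
shift tool [ 0.0043  0.0002 -0.0033] twist -1.178 (alt 1.963 ) q7 -1.35
tab/knob high 3396 [0.648  0.0563 0.0965] [array([647.5, 102.6]), array([116. ,  34.4]), np.float64(82.8)]
knob 7952 [0.6505 0.142  0.1101] [array([653.1, 140.7]), array([50. , 51.8]), np.float64(25.8)]
car 15366 [0.6555 0.0909 0.0648] [array([638.7,  67.7]), array([200.7,  63.9]), np.float64(84.6)]
stop 517 [0.6639 0.1777 0.0713] [array([654.6, 178.3]), array([32.8, 44.9]), np.float64(63.3)]
```

View pics/w32.png

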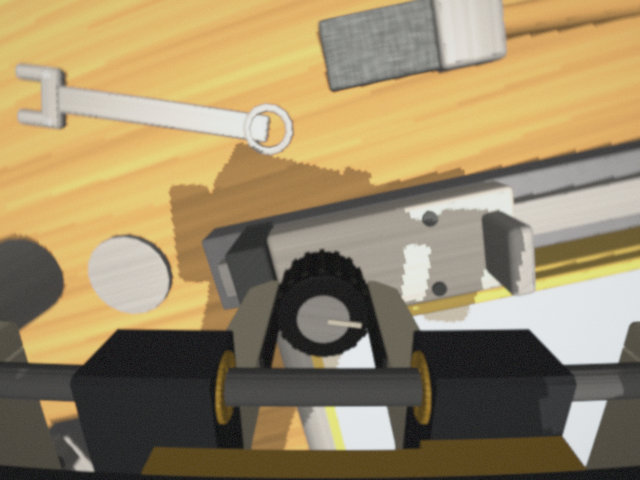

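step_arm:
  motion:
    - [0.75, 0, 0, 0, 0]
    - [0.75, 0, 0, 0, 0]
    - [0.75, 0, 0, 0, 0]
    - [0.75, 0, 0, 0, 0]
    - [0.75, 0, 0, -0.003, 0]
    - [0.75, -0.03, 0, 0, -0.1]
    - [0.75, -0.02, 0, 0, -0.12]
    - [0.75, 0, 0, 0, -0.12]
    - [0.75, 0, 0, 0, -0.12]
    - [0.75, 0, 0, 0, -0.12]
    - [0.75, 0, 0, 0, -0.12]
    - [0.75, 0, 0, 0, -0.12]

```text
time: 41.72
eef_pos: [0.6493, 0.1419, 0.3232]
ee_rot: [0.683, 0.185, -0.682, 0.185]
ft_force: [-0.0, -0.1, -1.4]
finger_gap: 0.0697
```

step_arm:
  motion:
    - [0.75, 0, 0, 0, -0.12]
    - [0.75, 0, 0, 0, -0.12]
    - [0.75, 0, 0, 0, -0.12]
    - [0.75, 0, 0, 0, -0.12]
    - [0.75, 0, 0, 0, -0.12]
    - [0.75, 0, 0, 0, -0.12]
    - [0.75, 0, 0, 0, -0.12]
    - [0.75, 0, 0, 0, -0.12]
    - [0.75, 0, 0, 0, -0.12]
    - [0.75, 0, 0, 0, -0.12]
    - [0.75, 0, 0, 0, -0.12]
    - [0.75, 0, 0, 0, 0]

```text
time: 42.72
eef_pos: [0.6493, 0.1414, 0.3232]
ee_rot: [0.427, 0.564, -0.426, 0.564]
ft_force: [-0.3, -0.3, 0.6]
finger_gap: 0.0701
```

```bash
python3 c.py w33 .6483 .143 .103 20
```

```text
42.77 [-0.5   0.64  0.31  1.83 -0.28  0.72  0.24] 0.06964567879234113 ft [ 0.1 -0.6  0.2] tq [-0.1   0.05 -0.02]
grasp [0.6495 0.1415 0.1562] xaxis [ 0.001  0.001 -1.   ] jaw deg 15.4
shift tool [ 0.0532 -0.0008 -0.0017] twist -0.08 (alt 3.061 ) q7 0.24
tab/knob high 228 [0.6322 0.1549 0.0976] [array([632.5, 112.7]), array([108.7,  39.2]), np.float64(65.8)]
knob 4010 [0.6473 0.1449 0.11  ] [array([647.7, 143. ]), array([42.8, 42.1]), np.float64(64.2)]
car 7494 [0.6379 0.0912 0.0649] [array([639.7,  68.2]), array([196.8,  65.7]), np.float64(87.1)]
stop 1102 [0.6493 0.1782 0.0714] [array([649.9, 172.1]), array([35.5, 49. ]), np.float64(87.4)]
```

View pics/w33.png

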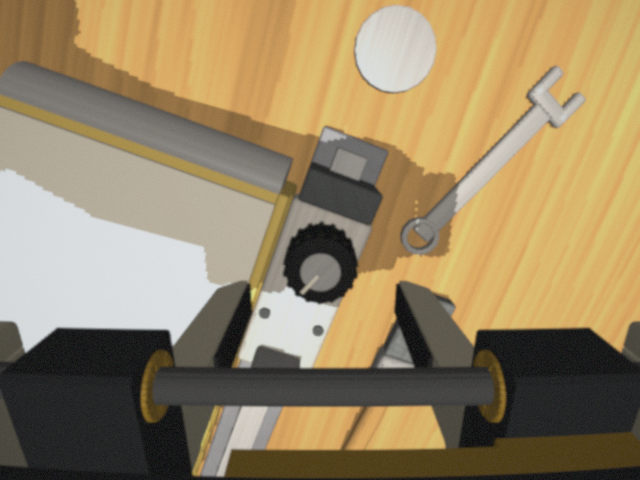

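step_arm:
  motion:
    - [0.75, 0.03, -0.001, -0.0015, 0]
    - [0.75, 0.015, 0, 0, 0]
    - [0.75, 0.009, 0, 0, 0]
    - [0.75, 0, 0, 0, 0]
    - [0, 0, 0, 0, 0]
    - [0, 0, 0, 0, 0]
    - [0, 0, 0, 0, 0]
    - [0, 0, 0, 0, 0]
    - [0, 0, 0, 0, 0]
    - [0, 0, 0, 0, 0]
    - [0, 0, 0, 0, 0]
    - [0, 0, 0, 0, 0]

```text
time: 43.77
eef_pos: [0.6476, 0.1433, 0.2695]
ee_rot: [0.428, 0.563, -0.428, 0.563]
ft_force: [-2.0, -0.7, 6.6]
finger_gap: 0.0393
```

step_arm:
  motion:
    - [0, 0, 0, 0, 0.05]
    - [0, 0, 0, 0, 0.08]
    - [0, 0, 0, 0, 0.08]
    - [0, 0, 0, 0, 0.08]
    - [0, 0, 0, 0, 0.08]
    - [0, 0, 0, 0, 0.08]

```text
time: 44.27
eef_pos: [0.6476, 0.1433, 0.2694]
ee_rot: [0.544, 0.452, -0.543, 0.452]
ft_force: [-1.6, -0.0, 6.7]
finger_gap: 0.0393
```

```bash
python3 c.py w34 .6483 .143 .103 20
```

```text
44.32 [-0.56  0.72  0.4   1.87 -0.45  0.64 -0.07] 0.03951044108139522 ft [-2.2  0.5  8.8] tq [-0.16  0.77  0.11]
grasp [0.6476 0.1433 0.1024] xaxis [ 0.  0. -1.] jaw deg -10.8
shift tool [-0.0006  0.0007  0.0002] twist -0.537 (alt 2.604 ) q7 -0.07
tab/knob high 1451 [0.6497 0.151  0.0961] [array([650.6, 106. ]), array([ 63.3, 107.9]), np.float64(3.3)]
knob 8073 [0.6486 0.1468 0.1101] [array([651.1, 149. ]), array([54.1, 50.6]), np.float64(29.6)]
car 5037 [0.6506 0.1433 0.0649] [array([640.9,  98.9]), array([136.7,  63.7]), np.float64(85.7)]
stop 1885 [0.6506 0.1774 0.0715] [array([649.4, 171.7]), array([36.3, 49.8]), np.float64(84.9)]
```

step_arm:
  motion:
    - [0, 0, 0, 0, 0.08]
    - [0, 0, 0, 0, 0.08]
    - [0, 0, 0, 0, 0.08]
    - [0, 0, 0, 0, 0.08]
    - [0, 0, 0, 0, 0.08]
    - [0, 0, 0, 0, 0.08]

```text
time: 44.82
eef_pos: [0.6475, 0.1433, 0.2694]
ee_rot: [0.635, 0.31, -0.635, 0.31]
ft_force: [-2.8, -1.0, 6.6]
finger_gap: 0.0394
```

```bash
python3 c.py w35 .6483 .143 .103 20
```

```text
44.87 [-0.64  0.75  0.54  1.87 -0.59  0.68 -0.41] 0.039513828371824926 ft [-3.2 -0.5  9.1] tq [-0.01  1.03  0.06]
grasp [0.6476 0.1434 0.1024] xaxis [ 0.  0. -1.] jaw deg -38.3
shift tool [-0.0006  0.0008 -0.0002] twist -1.017 (alt 2.124 ) q7 -0.41
tab/knob high 1117 [0.668  0.1373 0.097 ] [array([653.7, 106.6]), array([107.6,  47.4]), np.float64(83.9)]
knob 8069 [0.6499 0.1452 0.1101] [array([653.7, 146.9]), array([54.2, 50.5]), np.float64(1.7)]
car 3651 [0.6609 0.1497 0.0648] [array([640.3,  95.4]), array([149.2,  59.1]), np.float64(80.7)]
stop 1721 [0.6528 0.1776 0.0714] [array([650.9, 173.5]), array([33.4, 48.4]), np.float64(83.1)]
```

View pics/w35.png

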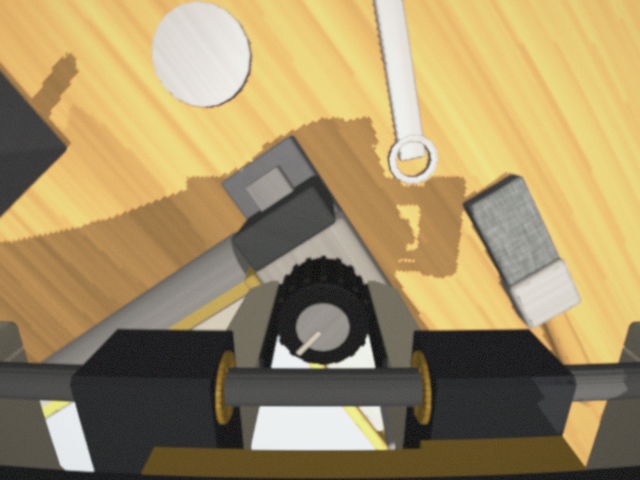

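step_arm:
  motion:
    - [0, 0, 0, 0, 0.1]
    - [0, 0, 0, 0, 0.1]
    - [0, 0, 0, 0, 0.1]
    - [0, 0, 0, 0, 0.1]
    - [0, 0, 0, 0, 0.1]

```text
time: 45.28
eef_pos: [0.6475, 0.1432, 0.2694]
ee_rot: [-0.692, -0.143, 0.693, -0.143]
ft_force: [-3.2, -0.7, 6.1]
finger_gap: 0.0395
```

```bash
python3 -c "
from rig import arm
s=arm.read_state();print(s['wrist_torque'],s['ft_force'],s['q'],s['effort'])"
```

```text
[-0.30368909  0.8308094   0.18762634] [-3.18537155 -0.68862678  6.12869005] [-0.71134398  0.79019565  0.67581239  1.87858059 -0.72444985  0.7358142
 -0.780507  ] [  1.58953305 -70.44905663  12.74936467 -16.34296238  -0.11329528
  -1.191415     1.29850946]
```

step_arm:
  motion:
    - [0, 0, 0, 0, 0.1]
    - [0, 0, 0, 0, 0.1]
    - [0, 0, 0, 0, 0.1]
    - [0, 0, 0, 0, 0.1]
    - [0, 0, 0, 0, 0.1]

```text
time: 45.7
eef_pos: [0.6475, 0.1433, 0.2695]
ee_rot: [-0.706, 0.033, 0.706, 0.033]
ft_force: [-3.5, -0.3, 6.8]
finger_gap: 0.04
```

```bash
python3 -c "
from rig import arm
s=arm.read_state();print(s['wrist_torque'],s['ft_force'],s['q'],s['effort'])"; python3 c.py w36 .6483 .143 .103 20
```

```text
[-0.1995557   0.97648869  0.21928017] [-3.50949387 -0.27824574  6.79151423] [-0.77867498  0.84004437  0.80911189  1.88274905 -0.84622946  0.80420067
 -1.16655045] [  1.51171859 -70.47495604  15.34362674 -15.59185088  -0.2578217
  -1.29039746   1.36496957]
45.75 [-0.78  0.84  0.81  1.88 -0.85  0.81 -1.17] 0.03942875776321429 ft [-3.7  1.2 12.1] tq [0.11 1.22 0.13]
grasp [0.6475 0.1434 0.1024] xaxis [-0.  0. -1.] jaw deg -95.7
shift tool [-0.0006  0.0003 -0.0009] twist 1.122 (alt -2.02 ) q7 -1.17
tab/knob high 3278 [0.6543 0.0571 0.0964] [array([648.8, 102.7]), array([116.7,  32.2]), np.float64(82.5)]
knob 8067 [0.6536 0.1425 0.1101] [array([654.4, 140.6]), array([51.5, 53.7]), np.float64(35.7)]
car 13962 [0.6577 0.089  0.0648] [array([640.3,  66.1]), array([205. ,  62.2]), np.float64(82.7)]
stop 671 [0.6621 0.1776 0.0714] [array([657.5, 171.9]), array([32.4, 35.2]), np.float64(85.9)]
```

View pics/w36.png

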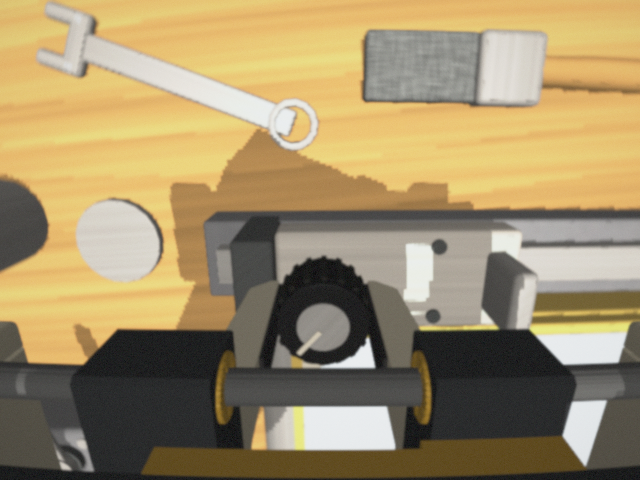

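step_arm:
  motion:
    - [0.75, 0, 0, 0, 0]
    - [0.75, 0, 0, 0, 0]
    - [0.75, 0, 0, 0, 0]
    - [0.75, 0, 0, 0, 0]
    - [0.75, 0, 0, 0, 0]
    - [0.75, -0.02, 0, 0, 0]
    - [0.75, -0.04, 0, 0, 0]
    - [0.75, -0.04, 0, 0, 0]
    - [0.75, -0.03, 0, 0, 0]
    - [0.75, -0.03, 0, 0.03, 0]
    - [0.75, 0, 0, 0.03, 0]
    - [0.75, 0, 0, 0, 0]

```text
time: 46.75
eef_pos: [0.5849, 0.1481, 0.4294]
ee_rot: [-0.706, 0.03, 0.707, 0.032]
ft_force: [0.0, -0.8, -0.5]
finger_gap: 0.0694
```

```bash
python3 c.py w37 .40 .143 .3 -90; python3 - <<'E'
from w import *
for n in("top","scene"):
    i=arm.get_image(n);cv2.imwrite(f"pics/{n}37.png",i["frame"]);np.save(f"{n}37.npy",i)
E
```

```text
46.8 [-0.97  0.62  1.02  1.89 -0.63  0.99 -1.33] 0.06976828186265635 ft [ 0.8  0.4 -0.6] tq [ 0.02  0.15 -0.02]
grasp [0.5865 0.1491 0.2619] xaxis [-0.001  0.002 -1.   ] jaw deg -95.0
shift tool [-0.038   0.0223  0.1853] twist -0.088 (alt 3.054 ) q7 -1.33
tab/knob high 663 [0.6419 0.0526 0.0964] [array([643.9, 102.6]), array([115.4,  38.3]), np.float64(83.9)]
knob 2144 [0.6487 0.143  0.1101] [array([648.1, 142.9]), array([41.6, 41.6]), np.float64(84.7)]
car 6195 [0.6472 0.0918 0.0648] [array([632.5,   9.5]), array([317.8,  64.4]), np.float64(84.5)]
stop 540 [0.6509 0.1787 0.0715] [array([651.3, 178.2]), array([20.6, 47.2]), np.float64(84.1)]
```

View pics/w37.png

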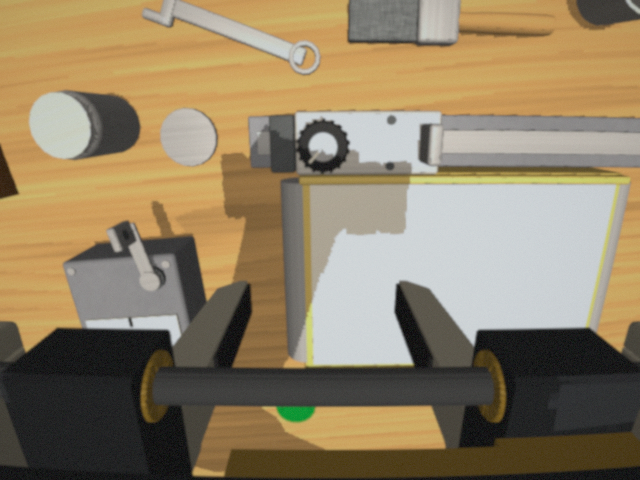

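View pics/scene37.png

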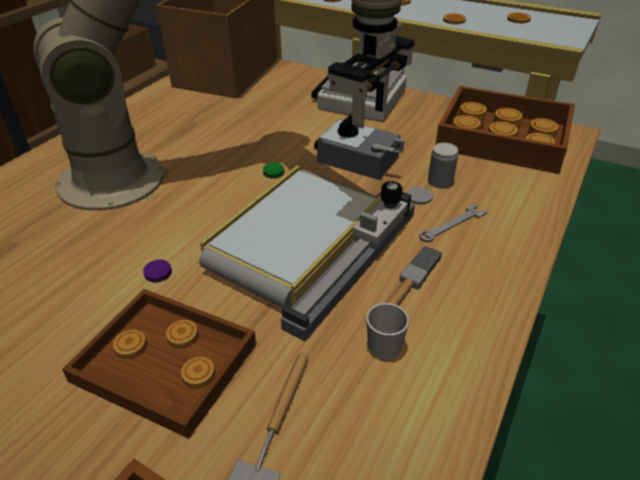

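View pics/top37.png

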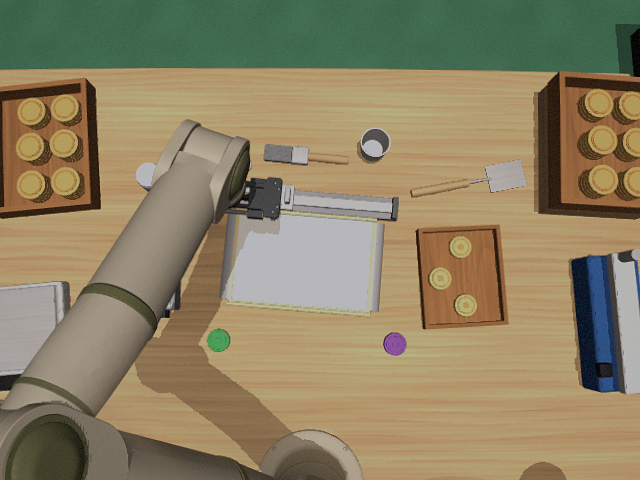

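step_arm:
  motion:
    - [0.75, -0.02, 0.03, 0, 0]
    - [0.75, 0, 0.035, 0, 0]
    - [0.75, 0, 0.035, 0, 0]
    - [0.75, 0, 0.035, 0, 0]
    - [0.75, 0, 0.035, 0, 0]
    - [0.75, 0, 0.035, 0, 0]
    - [0.75, 0, 0.035, 0, 0]
    - [0.75, 0, 0.035, 0, 0]
    - [0.75, 0, 0.035, 0, 0]
    - [0.75, 0, 0.035, 0, 0]
    - [0.75, 0, 0, 0, 0]

```text
time: 47.82
eef_pos: [0.5566, -0.2028, 0.4489]
ee_rot: [0.707, -0.036, -0.706, -0.033]
ft_force: [-0.1, 0.4, 1.4]
finger_gap: 0.0698
```

```bash
python3 - <<'E'
from w import *
t=arm.get_image("top");f=t["frame"][120:340,100:520];cv2.imwrite("pics/t38.png",cv2.resize(f,None,fx=1.9,fy=1.9,interpolation=cv2.INTER_CUBIC))
C=cloud(t)
for n,cx,cy,r,zl,zh in(("bar",.443,.358,.05,.098,.112),("hasp",.587,.328,.03,.09,.112),("knob",.648,.143,.04,.104,.118),("tab",.641,.052,.03,.088,.103)):
    m=(C[...,2]>zl)&(C[...,2]<zh)&(abs(C[...,0]-cx)<r)&(abs(C[...,1]-cy)<r);Q=C[m]
    if len(Q)>5: print(n,len(Q),Q.mean(0).round(4),cv2.minAreaRect(Q[:,:2].astype(np.float32)*1000))
a=load("top0.npy")
for (u,v) in ((150,178),(190,191)): pass
d=cv2.absdiff(t["frame"],a["frame"]).max(2)
for n,(x0,x1,y0,y1) in dict(tin=(135,165,160,200),disc=(177,203,179,204),spanner=(180,253,127,172),brush=(262,350,142,168),cup=(358,392,125,162),scraper=(408,527,157,198)).items(): print(n,(d[y0:y1,x0:x1]>40).mean().round(3))
E
```

```text
bar 231 [0.4439 0.3563 0.1063] ((443.8255310058594, 357.5317687988281), (13.403461456298828, 71.5546646118164), 0.49721184372901917)
hasp 49 [0.585  0.3292 0.1013] ((585.138916015625, 330.4855041503906), (22.23615264892578, 9.151571273803711), 10.418256759643555)
knob 272 [0.6475 0.1426 0.1103] ((647.5198974609375, 143.29611206054688), (40.00615692138672, 41.585872650146484), 3.103882312774658)
tab 83 [0.6399 0.0509 0.0968] ((640.5432739257812, 50.95866394042969), (11.747196197509766, 34.00209426879883), 85.29962158203125)
tin 0.0
disc 0.0
spanner 0.0
brush 0.0
cup 0.0
scraper 0.234
```

View pics/t38.png

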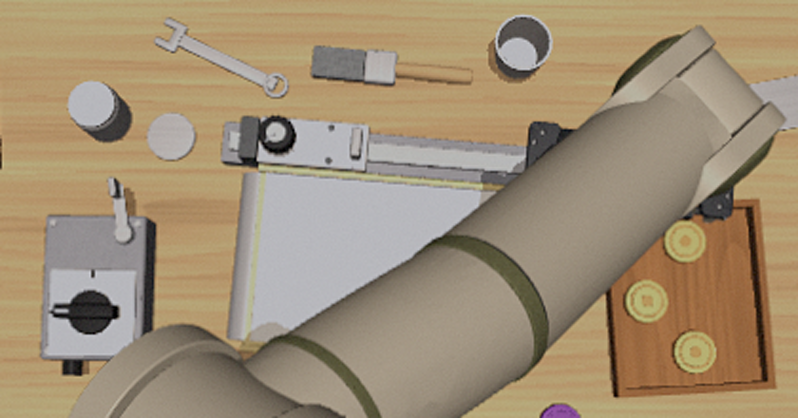

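```bash
python3 -c "
from rig import arm
print(arm.sign_off())"
```

```text
the job is handed in; nothing more can be done
None
```

The whole job was done in the order asked and handed in at about 48 s; no verdict was reported.

- **Isolator:** The handle is at off. The bar measured about 90° to the box's long side, and the torque rose at the stop.
- **Hasp:** It is swung fully out, pointing about 8–10° from the box's long side where the 1.4 rad stop should put it about 10°. The force rose to about 10 N at the stop.
- **Wafers:** Only three were present, and all three lie flat in the tray with the belt clear. The second one was about 5 cm from where I put it when I next looked, still flat inside the tray, so I left it there.
- **Carriage:** It stopped moving against the end stop at about 13.5 N, and the last picture shows it flush with the stop.
- **Knob:** I turned it clockwise about 6.2 rad in two grips, and its white mark stayed still relative to the gripper throughout. The wrist torque read about 0.19–0.22 N m in the last radian, which matches the clutch slipping. Earlier readings were only 0.04–0.13 N m, some taken after the motion had stopped, so I kept turning until it was clear.
- **Bystanders:** The final top view showed no change at the tin, disc, spanner, brush or cup. The arm hid the scraper in that view, but it looked in its original place in the previous one.

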